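# Load the tabletop kiln, break the lid stay and shut the lid

### The job

Load the small top-opening kiln for firing: stand every loose clay vase upright on the kiln floor, none touching another. Then break the folding lid stay by pushing its knee (the red knob) well down while the lid is still up, and lower the lid gently by hand, without letting it drop, until it is fully shut. Leave the jars, mug, bowl and tools where they are.

Things in the scene. Friction and masses are not known exactly. Their poses are not given: they have to be found in the camera images.
- kiln: The fixed kiln: a white-lined metal-clad open-topped box, 220 (x) by 280 (y) mm outside, 180 by 240 mm inside, walls 20 mm, rim 145 mm above the table. Origin: centre of its underside. Axes: x from the robot's side towards the lid hinge, y to the left, z up.
- kiln_floor (a point): Centre of the kiln's flat level inner floor, 30 mm above the table and 115 mm below the rim; axes as the kiln's. Vase centres may stand up to about 60 mm (x) and 90 mm (y) from it: six spots in two rows, 90 mm apart in x and 80 mm in y, leave room for fingers between the necks.
- lid (a joint): Lid angle (rad): 0 is upright, 3 degrees past vertical, as it starts; grows as it is lowered; 1.62 is fully shut, level on the rim. A white slab 220 by 280 by 25 mm, 0.6 kg, hinged at the kiln's far (+x) rim. Friction holds it while nearly upright, but lower down it drops if let go. With the stay locked it cannot be lowered.
- lid_bar (a point): Grip point on the lid's lift bar: a round steel bar 14 mm thick along the kiln's y, on the lid's outer face, sticking out 120 mm past the lid's right (-y) edge. The point is on its axis, 68 mm from that edge, 52 mm from the free end; 315 mm above the table with the lid up, 190 mm shut. Can be pinched from above; it turns in the pads as the lid goes down.
- lid_hinge (a point): Point on the lid's hinge axis (the kiln's y), level with the rim, in the same plane across the kiln as lid_bar: lid_bar moves on a circle of 176 mm radius about it, towards the robot and down. Its axes turn with the lid.
- knee (a joint): Fold of the lid stay (rad): 0 is straight and locked, just past centre, as it starts; grows as the knee is pushed down, to about 2.1 with the lid shut. Broken means past 0.5; friction then keeps it there. 4 to 8 N down on the knob breaks it. Two flat steel links, 110 mm long, 14 mm wide, outside the kiln's left (+y) wall, from a pivot on the wall up to the lid's edge.
- knee_knob (a point): Centre of the red round knob at the stay's knee: 20 mm in diameter, 34 mm long, along the kiln's y, sticking out to the left (+y) of the links; about 170 mm above the table when locked. To break the stay push it down some 40 mm or more; it swings on a 110 mm circle about stay_foot and draws the lid a little way down with it.
- stay_foot (a point): Point on the axis of the stay's lower pivot on the kiln's left wall (beside the wall, in the knob's plane), 115 mm above the table. The locked stay slopes up from here to the lid's left edge, 220 mm above the table: carry vases in over the front or well above it.
- vase0: Brown clay vase with carved lozenges, 100 mm tall, 0.16 kg, thick and heavy at the foot. Origin: centre of its underside, z up the vase. Foot 48 mm and belly 52 mm in diameter (widest up to 33 mm high), neck straight and 28 mm in diameter from 60 to 90 mm high, rim 36 mm. May be absent. Starts standing on the chequered mat left of the kiln.
- vase1: Brown clay vase with carved lozenges, 100 mm tall, 0.16 kg, thick and heavy at the foot. Origin: centre of its underside, z up the vase. Foot 48 mm and belly 52 mm in diameter (widest up to 33 mm high), neck straight and 28 mm in diameter from 60 to 90 mm high, rim 36 mm. May be absent. Starts standing on the chequered mat left of the kiln.
- vase2: Brown clay vase with carved lozenges, 100 mm tall, 0.16 kg, thick and heavy at the foot. Origin: centre of its underside, z up the vase. Foot 48 mm and belly 52 mm in diameter (widest up to 33 mm high), neck straight and 28 mm in diameter from 60 to 90 mm high, rim 36 mm. May be absent. Starts standing on the chequered mat left of the kiln.
- vase3: Brown clay vase with carved lozenges, 100 mm tall, 0.16 kg, thick and heavy at the foot. Origin: centre of its underside, z up the vase. Foot 48 mm and belly 52 mm in diameter (widest up to 33 mm high), neck straight and 28 mm in diameter from 60 to 90 mm high, rim 36 mm. May be absent. Starts standing on the chequered mat left of the kiln.
- vase4: Brown clay vase with carved lozenges, 100 mm tall, 0.16 kg, thick and heavy at the foot. Origin: centre of its underside, z up the vase. Foot 48 mm and belly 52 mm in diameter (widest up to 33 mm high), neck straight and 28 mm in diameter from 60 to 90 mm high, rim 36 mm. May be absent. Starts standing on the chequered mat left of the kiln.
- vase5: Brown clay vase with carved lozenges, 100 mm tall, 0.16 kg, thick and heavy at the foot. Origin: centre of its underside, z up the vase. Foot 48 mm and belly 52 mm in diameter (widest up to 33 mm high), neck straight and 28 mm in diameter from 60 to 90 mm high, rim 36 mm. May be absent. Starts standing on the chequered mat left of the kiln.
- glaze_jar: Bystander: white jar with blue cap, 60 mm in diameter, 80 mm tall, behind the vases. Origin: centre of underside.
- mug: Bystander: blue mug, 72 mm in diameter, 85 mm tall, near the vases. Origin: centre of underside.
- slip_jar: Bystander: amber jar with yellow cap, 70 mm in diameter, 90 mm tall, right of the robot. Origin: centre of underside.
- brush: Bystander: brush lying on the table behind the vases, towards +x. Origin: under its middle.
- spatula: Bystander: spatula lying on the table, right of the kiln. Origin: under its middle.
- bowl: Bystander: terracotta bowl, 120 mm in diameter, 50 mm tall, right of the kiln. Origin: centre of underside.
There are look-alikes about, which are no part of the job. Leave any green or turquoise look-alike of the vase2 alone.

How it is judged:
By the outcome, as a careful person would: the job done as asked, in the order asked, and still so for the second after the job is handed in, with the robot touching nothing.
Of vase0, vase1, vase2, vase3, vase4, vase5 only 4 to 6 are there at a start; the rules pass over those that are not, and their reading is None.
At some moment in a run one of vase0, vase1, vase2, vase3, vase4, vase5 may be knocked a few centimetres aside while the robot is not near it.
It also fails if it takes over 210 s, if anything falls off the work surface, if the arm or the gripper's body presses on something with over 40 N, if the wrist force passes 120 N, or if a joint passes its speed limit or range.

### The arm

A 7-joint arm with a two-finger parallel gripper is mounted at the origin on the work surface. World frame = base frame: x ahead of the robot, y to its left, z up, the work surface at z = 0. Lengths are in mm, angles in rad, forces in N, time in s.
With the tool pointing down it reaches from about 425 to 800 mm from the base axis. Payload 8.3 kg.
Tool frame: the origin (TCP) lies on the centre line of the jaws, within the pads' length; the fingertips stand 22 mm ahead of it and the grasp point (between the pads) lies 3 mm ahead of it; z points along the fingers, y is the direction in which the jaws open and shut (so a half turn about z gives the same grasp; the last joint's range is limited). The gripper opens to 85 mm and grips with 20 to 120 N. Pads are 22 mm wide; open, the fingers measure 114 mm over their backs; the gripper's body (76 mm by 85 mm) begins 54 mm behind the grasp point. The pads swing forward as they close: fully open they stand 13 mm farther back than shut.
Start: joints at [1.12, 0.383, 0.016, 1.37, -0.006, 1.388, -0.046], TCP at [236.379, -578.558, 253.279] pointing down, gripper open.
Joint ranges: [-2.95, 2.95], [-0.25, 2.06], [-1.52, 1.56], [0.18, 2.33], [-1.44, 4.58], [0.02, 2.06], [-3.01, 3.01]. Speed limits (rad/s): [2.39, 2.39, 3.01, 3.01, 3.14, 3.14, 3.14].

### API

Orientations are given as a rotation vector (axis times angle).
In Python, from cell import get_obs, read_camera, camera_info, close_job gives the robot as it stands.
- The arm moves only by the tool drive_tool, never from a script. Its argument "increments" is a list that holds one entry, the list of rows, each a list of 7 numbers: the shift along the world's x, y, z in mm, then the turn, a rotation vector about the world's x, y, z in rad, then the opening, from 0 (shut) to 1 (fully open). In form: [[[tx, ty, tz, wx, wy, wz, hand], ...]]. A call has 1 to 20 rows; each row shifts and turns the commanded pose from where the row before left it; what a row does not reach is not made up. A row lasts 1/10 s, in which the tool goes at most 50 mm and 8.59 degrees, less where a joint would pass 70% of its speed; a pose out of reach is approached as far as the arm can. A call with a gripper value outside its range is refused whole. The fingers move at their own pace and stop on an object; "grip_force" is the grip in N (left out, the last holds). Time passes only in rows, so rows that do not move let the fingers close. It gives the time, the measured TCP pose, the force and the opening at its end, in the units of the state.
- get_obs(): the state, without advancing time (a new reading comes with each control period).
- read_camera(name): name is "scene" or "side" or "wrist"; returns the picture (420x560x3 uint8, red, green, blue); there is no depth.
- camera_info(name): a dict with "mtx" (3x3 intrinsics, pixels), "distortion" ([k1, k2, p1, p2, k3] as OpenCV has them; the pictures are not rectified), "R" (3x3) and "t" (3): a world point X has camera coordinates R X + t. Camera axes: x right, y down, z forward; pixel columns grow to the right and rows downward; lengths in mm; the calibration is good to about 2 mm. A picture is of the moment at which its call begins: read the wrist's pose just before it. camera_info takes no time and is no camera call; for the wrist camera it gives the pose at the moment of the call.
- close_job(): hands the job in, once; it reports no verdict.
The state is a dict: "t": time; "qpos": joint angles; "joint_vel": joint speeds; "joint_efforts": joint torques, N m; "ee_pos": TCP position; "tool_rot": TCP orientation; "ft_force": force on the tool from outside, world axes, zero at the start; "torque": the same for the moment, N m; "grip_width": finger opening in mm.
Only numpy, scipy, OpenCV 4.12 (cv2) and the standard library are available. Lean on these libraries where they do the work, as an engineer would, in place of code of your own. Each camera call takes 0.05 s, during which the arm holds its last target.

## Working session

There is one attempt and no reset: what is moved stays moved. The work goes in short steps, Python scripts to look and compute and a tool call to move; the robot and the scene stay as the last step left them, time stands still between calls to the robot, and variables do not carry over. Pictures are saved under pics/ and viewed, and the job is handed in when it is done.

Besides the shell and the picture viewer there is one more tool, called after "Call:" as name(argument=value, ...) on one line, values as JSON. drive_tool: Moves the arm, as the interface text tells. Its arguments: {"type":"object","properties":{"increments":{"type":"array"},"grip_force":{"type":"number"}},"required":["increments"]}

```bash
ls; mkdir -p pics
python3 - <<'E'
from cell import *
import cv2
o=get_obs();print(o)
for n in ["scene","side","wrist"]:
    i=camera_info(n);print(n,i)
    cv2.imwrite(f"pics/{n}0.png",read_camera(n)[:,:,::-1])
E
```

```text
pics
{'t': 0.0, 'qpos': array([ 1.12005882,  0.38425759,  0.01635872,  1.3711731 , -0.00631218,
        1.38820507, -0.04649713]), 'joint_vel': array([ 2.15382501e-05, -1.65153383e-04,  5.16680049e-04,  5.06363407e-04,
        1.49730577e-03, -7.13798955e-04,  7.22530946e-04]), 'joint_efforts': array([-8.65348611e-04, -6.27601790e+01,  8.43785238e-01, -3.71818757e+01,
        1.64264871e-02,  1.43831686e-02,  3.33101286e-05]), 'ee_pos': array([ 236.23470421, -578.12723094,  252.25801747]), 'tool_rot': array([-3.08076829e+00, -6.05147125e-01,  6.34147251e-04]), 'ft_force': array([ 1.06069861, -0.86477564, -0.9620072 ]), 'torque': array([-0.0292269 , -0.0423692 , -0.04336097]), 'grip_width': 85.29380856062636}
scene {'mtx': array([[387.57404598,   0.        , 277.60661872],
       [  0.        , 387.57404598, 205.58177308],
       [  0.        ,   0.        ,   1.        ]]), 'distortion': array([0.02795852, 0.        , 0.        , 0.        , 0.        ]), 'R': array([[ 0.00900351,  0.99993763,  0.00660843],
       [ 0.75206313, -0.00241583, -0.65908665],
       [-0.65902958,  0.01090
[... 297 characters left out ...]
      , 0.        , 0.        ]), 'R': array([[-0.89865555, -0.43863948,  0.00368871],
       [-0.30122792,  0.61097933, -0.73209698],
       [ 0.31887291, -0.65901416, -0.68119043]]), 't': array([ 405.65635111,  313.7979132 , 1671.47973508])}
wrist {'mtx': array([[339.01500046,   0.        , 281.31711698],
       [  0.        , 339.01500046, 210.08259639],
       [  0.        ,   0.        ,   1.        ]]), 'distortion': array([0.0090851, 0.       , 0.       , 0.       , 0.       ]), 'R': array([[ 0.37833581, -0.92566688, -0.00168786],
       [-0.89050278, -0.36446024,  0.27234819],
       [-0.25271886, -0.10153603, -0.96219728]]), 't': array([-624.26844878,  -34.9922627 ,  379.88759608])}
```

View pics/scene0.png

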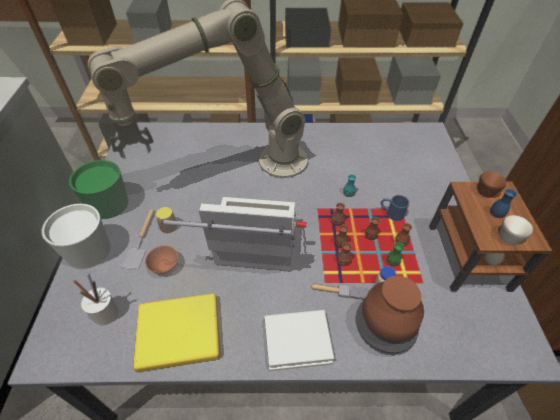

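View pics/side0.png

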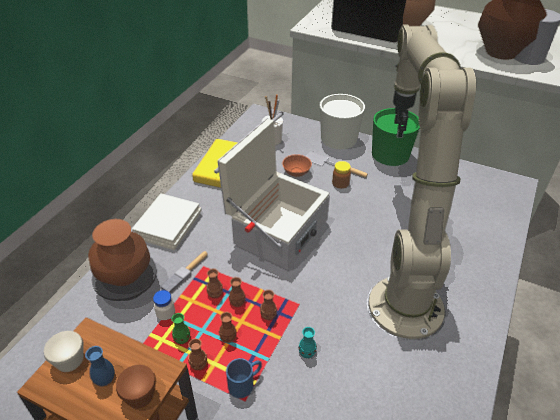

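View pics/wrist0.png

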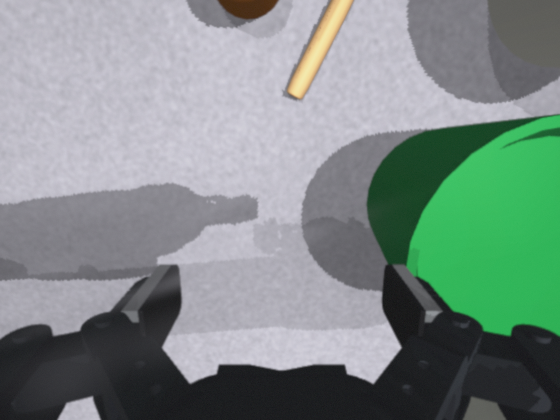

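```bash
cat > h.py <<'E'
import numpy as np, cv2
from cell import *
def ray(n,px,info=None):
    i=info or camera_info(n)
    p=cv2.undistortPoints(np.array(px,float).reshape(-1,1,2),i['mtx'],i['distortion']).reshape(-1,2)
    d=np.c_[p,np.ones(len(p))]@i['R']
    c=-i['R'].T@i['t']
    return c,d/np.linalg.norm(d,axis=1,keepdims=True)
def plane(n,px,z,info=None):
    c,d=ray(n,px,info); return c+d*((z-c[2])/d[:,2])[:,None]
def tri(a,pa,b,pb):
    c1,d1=ray(a,[pa]);c2,d2=ray(b,[pb]);d1=d1[0];d2=d2[0]
    s=np.linalg.lstsq(np.c_[d1,-d2],c2-c1,rcond=None)[0]
    p,q=c1+s[0]*d1,c2+s[1]*d2
    return (p+q)/2,np.linalg.norm(p-q)
def proj(n,X,info=None):
    i=info or camera_info(n)
    return cv2.projectPoints(np.array(X,float).reshape(-1,1,3),cv2.Rodrigues(i['R'])[0],i['t'],i['mtx'],i['distortion'])[0].reshape(-1,2)
def crop(im,x0,x1,y0,y1,s,name):
    c=im[y0:y1,x0:x1,::-1]; cv2.imwrite('pics/'+name,cv2.resize(c,None,fx=s,fy=s,interpolation=cv2.INTER_CUBIC))
E
python3 - <<'E'
from h import *
a=cv2.imread('pics/scene0.png')[:,:,::-1]; b=cv2.imread('pics/side0.png')[:,:,::-1]
crop(a,300,440,160,300,5,'c1.png');crop(b,130,330,260,400,4,'c2.png')
crop(a,180,320,180,280,5,'c3.png');crop(b,210,340,110,270,4.5,'c4.png')
E
```

```text
(no output)
```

View pics/c1.png

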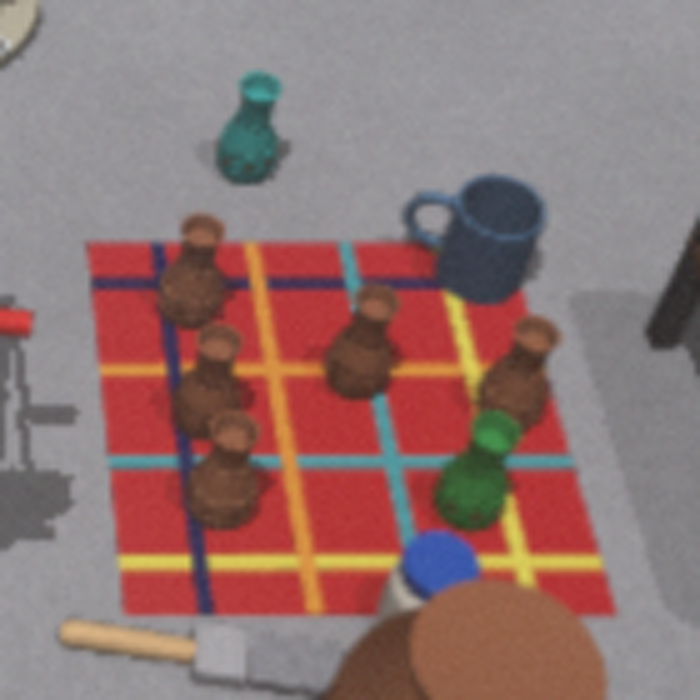

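View pics/c2.png

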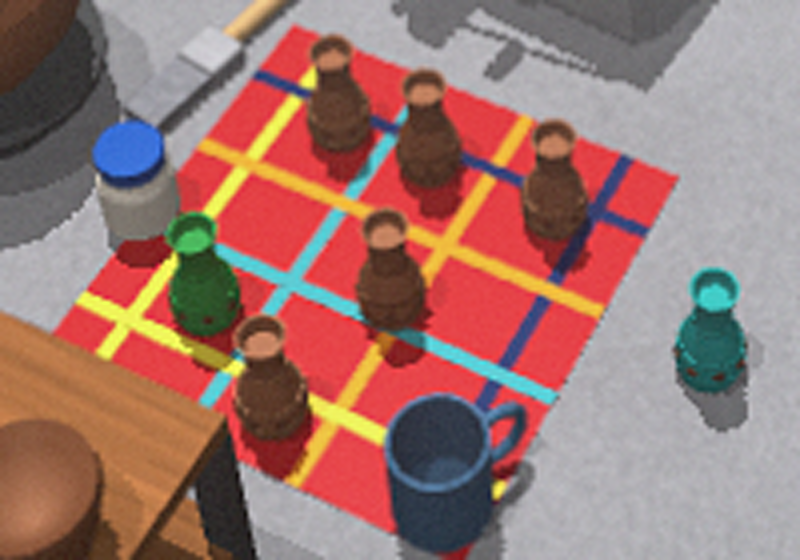

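View pics/c3.png

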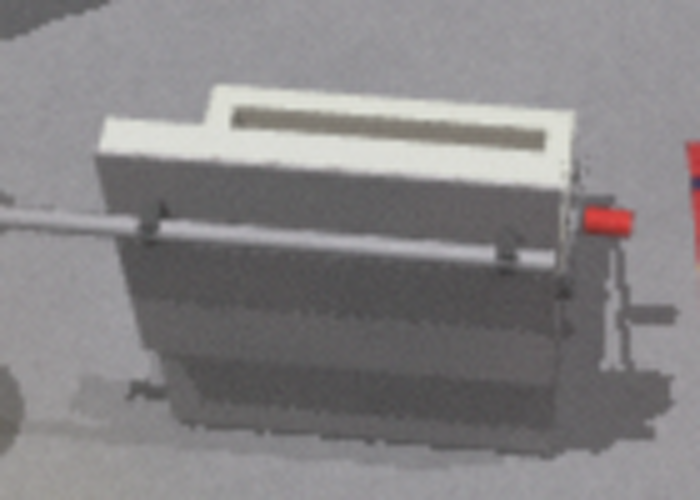

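View pics/c4.png

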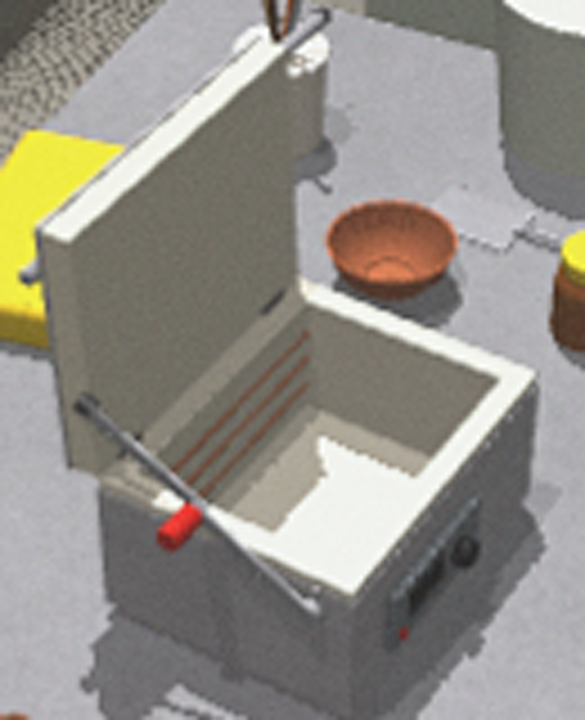

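Run:
```python
from h import *
np.set_printoptions(precision=1,suppress=True)
S={'A':(202,226),'B':(218,344),'C':(234,434),'D':(376,302),'E':(536,335),'turq':(260,88),'green':(496,432)}
T={'A':(554,140),'B':(424,90),'C':(332,52),'D':(386,228),'E':(262,340),'turq':(714,290),'green':(192,236)}
for k in S:
    a=np.array(S[k])/5+[300,160]; b=np.array(T[k])/4+[130,260]
    p,e=tri('scene',a,'side',b); print(k,p,e,np.hypot(*p[:2]),plane('scene',[a],100)[0],plane('side',[b],100)[0])
f=lambda p:np.array(p)/4.5+[210,110]
g=lambda p:np.array(p)/5+[180,180]
for n,p,q in [('FR',(537,375),(212,88)),('FL',(352,597),(573,112))]:
    print(n,tri('side',f(p),'scene',g(q)),plane('side',[f(p)],145),plane('scene',[g(q)],145))
print('innerFR',plane('side',[f((497,380))],145), 'FRinner scene',plane('scene',[g((234,107)),g((545,132))],145))
print('knob', tri('side',f((180,527)),'scene',g((608,221))))
print('bar end?',plane('side',[f((322,17))],315), 'bar', plane('scene',[g((0,217)),g((560,260))],315))
print('foot',plane('side',[f((313,607))],115))
print('mug',plane('side',[(130+440/4,260+442/4)],85),plane('scene',[(300+492/5,160+208/5)],85))
```

```text
A [373.8 219.9  96.4] 0.24757814816329865 433.6924618558273 [377.  219.2 100. ] [372.5 222.2 100. ]
B [487.5 218.7  91.4] 2.093656461196186 534.314304732518 [495.  217.5 100. ] [483.2 223.6 100. ]
C [570.5 219.2  92.7] 4.09936720391389 611.2153029785879 [577.2 219.  100. ] [565.9 222.3 100. ]
D [449.  343.9  94.4] 3.3698394706894685 565.5800321739329 [454.8 343.2 100. ] [445.8 345.7 100. ]
E [480.2 460.1  92.6] 3.1184268821971286 665.0395014442611 [487.1 458.  100. ] [476.1 462.4 100. ]
turq [214.9 286.8  94. ] 2.843400466845039 358.400434905319 [222.2 286.  100. ] [212.9 289.2 100. ]
green [570.9 410.1  94. ] 2.27068937840603 702.985109445775 [575.9 408.6 100. ] [567.3 412.4 100. ]
FR (array([ 367.6, -245.1,  137.1]), np.float64(2.4028405720630652)) [[ 364.4 -238.   145. ]] [[ 376.  -242.7  145. ]]
FL (array([395.8,  35.4, 138.6]), np.float64(0.5296996794969284)) [[393.3  40.6 145. ]] [[401.7  35.1 145. ]]
innerFR [[ 390.2 -218.8  145. ]] FRinner scene [[ 395.8 -224.3  145. ]
 [ 422.    13.1  145. ]]
knob (array([524.8,  53.6, 167.3]), np.float64(2.781895120607315))
bar end? [[ 621.8 -382.1  315. ]] bar [[ 638.6 -333.5  315. ]
 [ 673.3   10.2  315. ]]
foot [[425.8  36.2 115. ]]
mug [[333.7 468.7  85. ]] [[345.3 459.   85. ]]
```

Call:
drive_tool(increments=[[[0,0,30,0,0,0,0.7],[0,0,30,0,0,0,0.7],[20,30,10,0,0,0.09,0.7],[20,30,10,0,0,0.09,0.7],[20,30,10,0,0,0.09,0.7],[20,30,10,0,0,0.09,0.7],[20,30,10,0,0,0.09,0.7],[20,30,10,0,0,0.09,0.7],[20,30,10,0,0,0.09,0.7],[20,30,10,0,0,0.09,0.7],[20,30,10,0,0,0.09,0.7],[20,30,0,0,0,0.09,0.7],[20,30,0,0,0,0.09,0.7],[20,30,0,0,0,0.09,0.7],[0,40,0,0,0,0,0.7],[0,40,0,0,0,0,0.7],[0,40,0,0,0,0,0.7],[0,40,0,0,0,0,0.7],[0,40,0,0,0,0,0.7],[0,0,0,0,0,0,0.7]]])

```text
t: 2.15
ee_pos: [475.9, -11.9, 403.8]
tool_rot: [-2.322, -2.115, -0.002]
ft_force: [0.5, -0.2, 0.1]
grip_width: 59.8
```

Run:
```python
from h import *
i=camera_info('wrist');im=read_camera('wrist');cv2.imwrite('pics/w1.png',im[:,:,::-1])
import pickle;pickle.dump(i,open('w1.pkl','wb'));print(-i['R'].T@i['t'],i['R'][2])
```

```text
[482.95644623  56.93665863 525.51233688] [-0.02423544 -0.26997883 -0.9625612 ]
```

View pics/w1.png

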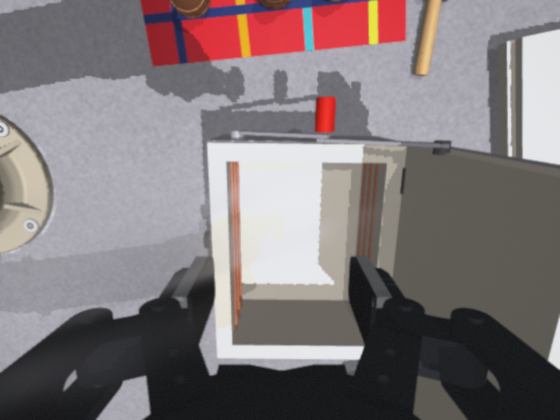

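Run:
```python
from h import *
import pickle; i=pickle.load(open('w1.pkl','rb'));np.set_printoptions(precision=1,suppress=True)
im=cv2.imread('pics/w1.png')[:,:,::-1]; crop(im,195,460,85,375,2.05,'w1c.png')
print(plane('wrist',[(209,141),(227,163),(217,358),(232,346)],145,i))
print('knob',plane('wrist',[(326,97),(325,131)],170,i))
print('foot',plane('wrist',[(236,135)],115,i))
```

```text
[[ 401.4   36.4  145. ]
 [ 417.8   10.5  145. ]
 [ 369.6 -244.7  145. ]
 [ 391.8 -228.2  145. ]]
knob [[529.1  69.5 170. ]
 [526.2  36.7 170. ]]
foot [[427.8  38.7 115. ]]
```

View pics/w1c.png

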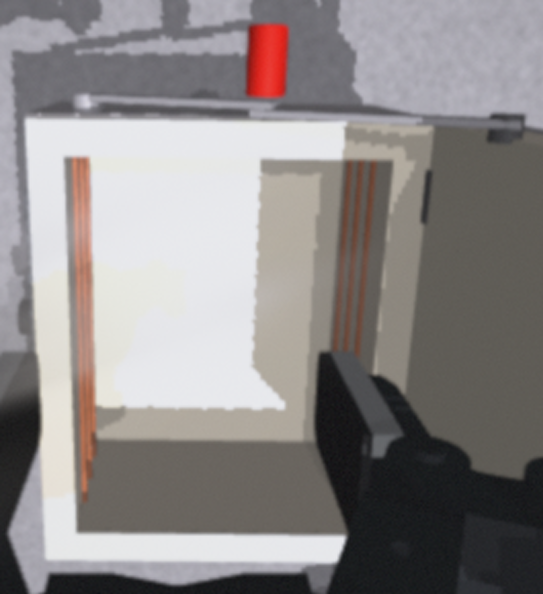

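Call:
drive_tool(increments=[[[0,40,0,0,0,-0.01,0.7],[0,45,0,0,0,0,0.7],[0,45,0,0,0,0,0.7],[0,45,0,0,0,0,0.7],[0,45,0,0,0,0,0.7],[0,0,0,0,0,0,0.7],[0,0,0,0,0,0,0.7]]])

```text
t: 2.9
ee_pos: [476.6, 201.5, 402.7]
tool_rot: [-2.341, -2.094, 0.001]
ft_force: [1.2, -0.4, -0.2]
grip_width: 60.1
```

```bash
cat > snap.py <<'E'
from h import *
import sys,pickle
n=sys.argv[1]
print(get_obs()['ee_pos'].round(1),get_obs()['tool_rot'].round(3))
i=camera_info('wrist');im=read_camera('wrist');cv2.imwrite(f'pics/{n}.png',im[:,:,::-1]);pickle.dump(i,open(n+'.pkl','wb'))
E
python3 snap.py w2
```

```text
[476.6 201.5 402.7] [-2.341e+00 -2.094e+00  1.000e-03]
```

View pics/w2.png

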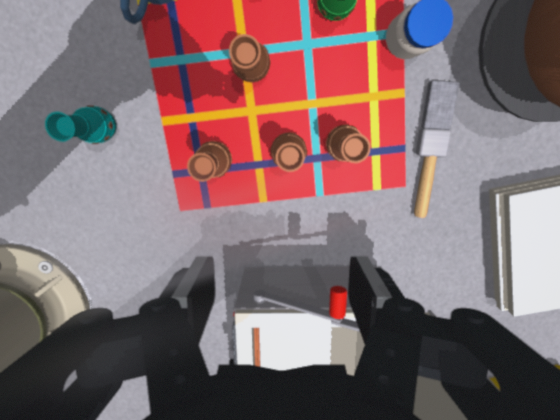

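Run:
```python
from h import *
import pickle; i=pickle.load(open('w2.pkl','rb'));np.set_printoptions(precision=1,suppress=True)
im=cv2.imread('pics/w2.png')[:,:,::-1]; crop(im,140,400,0,200,3,'w2c.png')
print(plane('wrist',[(204,166),(289,155),(355,147),(245,52)],100,i))
print('proj',proj('wrist',[(374,220,100),(374,220,0)],i))
```

```text
[[381.4 218.7 100. ]
 [488.8 220.5 100. ]
 [570.8 221.2 100. ]
 [451.  342.8 100. ]]
proj [[198.  165.7]
 [213.4 156.1]]
```

View pics/w2c.png

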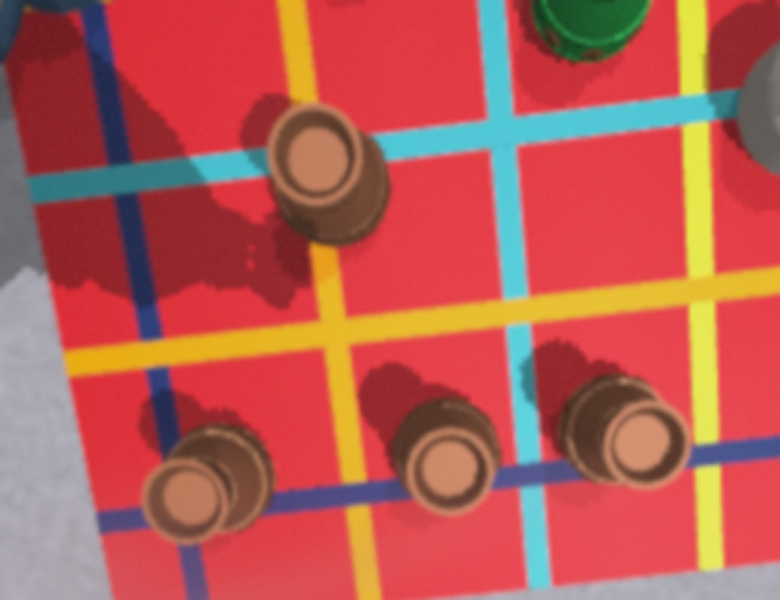

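Call:
drive_tool(increments=[[[6,9,-40,0,0,0,0.7],[6,9,-40,0,0,0,0.7],[0,0,-40,0,0,0,0.7],[0,0,-40,0,0,0,0.7],[0,0,-40,0,0,0,0.7],[0,0,0,0,0,0,0.7],[0,0,0,0,0,0,0.7]]])

```text
t: 3.65
ee_pos: [489.1, 217.8, 204.0]
tool_rot: [-2.346, -2.089, 0.001]
ft_force: [-0.1, -0.3, 1.0]
grip_width: 59.8
```

```bash
python3 snap.py w3
```

```text
[489.1 217.8 204. ] [-2.346e+00 -2.089e+00  1.000e-03]
```

View pics/w3.png

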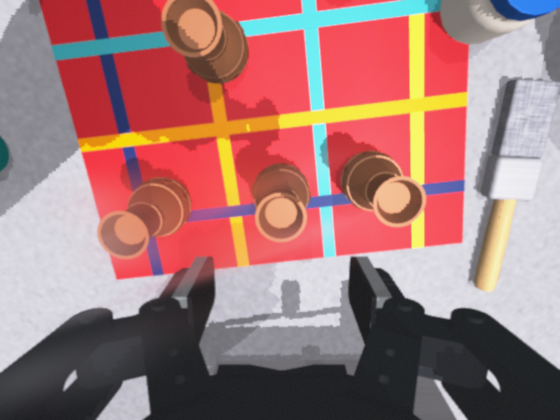

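Run:
```python
from h import *
import pickle; i=pickle.load(open('w3.pkl','rb'));np.set_printoptions(precision=1,suppress=True)
print(plane('wrist',[(124,234),(281,217),(398,201),(193,28)],100,i))
```

```text
[[378.3 218.4 100. ]
 [489.6 218.1 100. ]
 [570.6 220.3 100. ]
 [451.  341.7 100. ]]
```

Consistent (B at 489.6, 218). Descend and grip.

Call:
drive_tool(increments=[[[0,0,-40,0,0,0,0.7],[0,0,-40,0,0,0,0.7],[0,0,-30,0,0,0,0.7],[0,0,-15,0,0,0,0.7],[0,0,0,0,0,0,0.7],[0,0,0,0,0,0,0.0],[0,0,0,0,0,0,0.0],[0,0,0,0,0,0,0.0],[0,0,0,0,0,0,0.0],[0,0,0,0,0,0,0.0],[0,0,0,0,0,0,0.0]]], grip_force=40)

```text
t: 4.8
ee_pos: [489.3, 220.0, 79.7]
tool_rot: [2.343, 2.092, 0.004]
ft_force: [-1.3, -0.3, 6.6]
grip_width: 29.7
```

Call:
drive_tool(increments=[[[0,0,20,0,0,0,0],[0,0,40,0,0,0,0],[0,0,40,0,0,0,0],[0,0,40,0,0,0,0],[0,0,40,0,0,0,0],[0,0,40,0,0,0,0],[2,-20,0,0,0,0,0],[3,-34,0,0,0,0,0],[3,-40,0,0,0,0,0],[3,-40,0,0,0,0,0],[4,-40,0,0,0,0,0],[4,-40,0,0,0,0,0],[4,-40,0,0,0,0,0],[4,-40,0,0,0,0,0],[4,-40,0,0,0,0,0],[4,-40,0,0,0,0,0],[3,-30,0,0,0,0,0],[0,-18,0,0,0,0,0],[0,0,0,0,0,0,0],[0,0,0,0,0,0,0]]])

```text
t: 6.8
ee_pos: [526.4, -201.4, 298.1]
tool_rot: [-2.342, -2.093, -0.001]
ft_force: [0.3, 1.0, -1.5]
grip_width: 29.7
```

```bash
python3 snap.py w4
```

```text
[ 526.4 -201.4  298.1] [-2.342e+00 -2.093e+00 -1.000e-03]
```

View pics/w4.png

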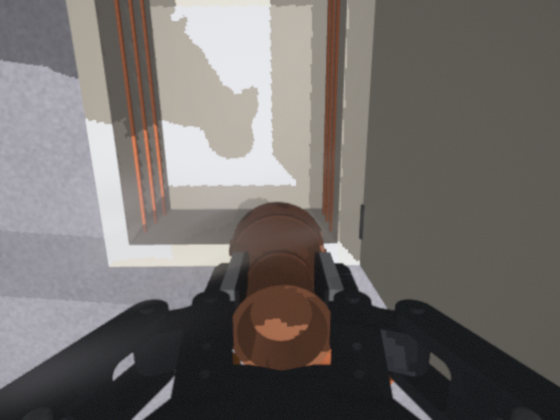

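Run:
```python
from h import *
import pickle; i=pickle.load(open('w4.pkl','rb'));np.set_printoptions(precision=1,suppress=True)
P=plane('wrist',[(128,245),(108,265),(334,243),(360,265)],145,i);print(P)
c=np.array([494.5,-117.5]);a=-.108;R=np.array([[np.cos(a),-np.sin(a)],[np.sin(a),np.cos(a)]])
print((P[:,:2]-c)@R)
```

```text
[[ 390.8 -226.   145. ]
 [ 369.  -242.5  145. ]
 [ 568.2 -244.2  145. ]
 [ 589.6 -267.4  145. ]]
[[ -91.4 -119.1]
 [-111.3 -137.8]
 [  87.  -118. ]
 [ 110.7 -138.8]]
```

Call:
drive_tool(increments=[[[0,0,-30,0,0,0,0],[0,0,-40,0,0,0,0],[0,0,-40,0,0,0,0],[0,0,-30,0,0,0,0],[0,0,-20,0,0,0,0],[0,0,-15,0,0,0,0],[0,0,-6,0,0,0,0],[0,0,-4,0,0,0,0],[0,0,-2,0,0,0,0],[0,0,0,0,0,0,0]]])

```text
t: 7.85
ee_pos: [525.3, -202.2, 112.2]
tool_rot: [-2.342, -2.092, 0.003]
ft_force: [-9.9, 2.4, 1.8]
grip_width: 29.5
```

Call:
drive_tool(increments=[[[-3,0,8,0,0,0,0],[-3,13,0,0,0,0,0],[0,14,0,0,0,0,0],[0,14,0,0,0,0,0],[0,0,-4,0,0,0,0],[0,0,-3,0,0,0,0],[0,0,0,0,0,0,0],[0,0,0,0,0,0,0]]])

```text
t: 8.65
ee_pos: [520.1, -162.3, 111.9]
tool_rot: [-2.344, -2.091, 0.001]
ft_force: [-0.2, -0.1, -1.8]
grip_width: 29.5
```

```bash
python3 snap.py w5; python3 -c "
from h import *
im=read_camera('side');crop(im,190,360,90,270,3.2,'s5.png')"
```

```text
[ 520.1 -162.3  111.9] [-2.344e+00 -2.091e+00  1.000e-03]
```

View pics/w5.png

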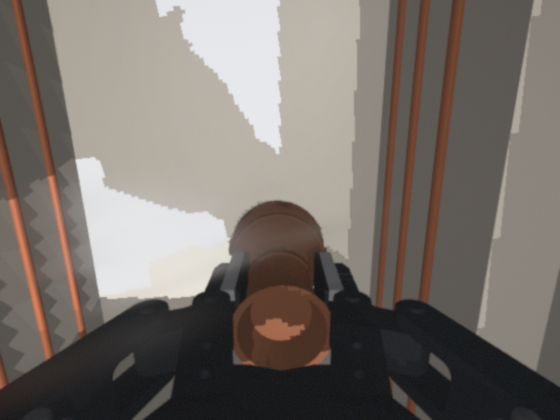

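View pics/s5.png

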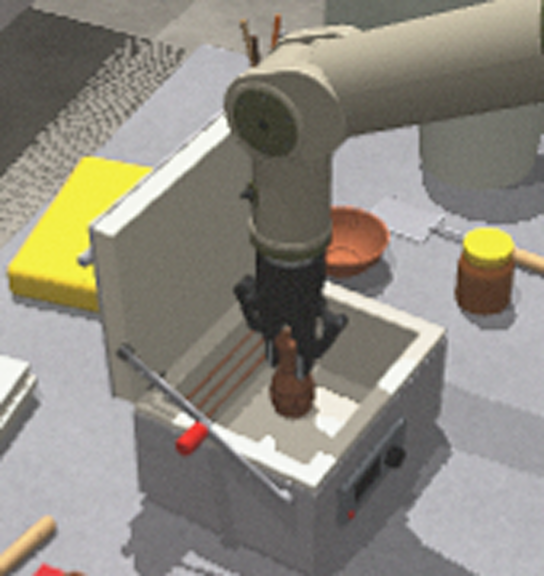

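Call:
drive_tool(increments=[[[0,0,-1.5,0,0,0,0],[0,0,-1,0,0,0,0],[0,0,0,0,0,0,0]]])

```text
t: 9.05
ee_pos: [520.4, -161.8, 109.9]
tool_rot: [2.343, 2.092, -0.0]
ft_force: [-0.5, 0.1, -1.2]
grip_width: 29.8
```

Call:
drive_tool(increments=[[[0,0,-1,0,0,0,0],[0,0,-1,0,0,0,0],[0,0,0,0,0,0,0]]])

```text
t: 9.35
ee_pos: [520.7, -162.0, 109.7]
tool_rot: [2.342, 2.091, -0.0]
ft_force: [-6.5, -0.1, 14.5]
grip_width: 29.8
```

Call:
drive_tool(increments=[[[0,0,0.5,0,0,0,0.35],[0,0,0,0,0,0,0.4],[0,0,0,0,0,0,0.53],[0,0,0,0,0,0,0.53],[0,0,0,0,0,0,0.53]]])

```text
t: 9.85
ee_pos: [520.5, -161.5, 108.2]
tool_rot: [-2.343, -2.093, -0.0]
ft_force: [-0.1, -0.6, 0.3]
grip_width: 45.4
```

Call:
drive_tool(increments=[[[0,0,10,0,0,0,0.53],[0,0,30,0,0,0,0.53],[0,0,40,0,0,0,0.53],[0,0,40,0,0,0,0.53],[0,0,40,0,0,0,0.53],[0,0,32,0,0,0,0.7],[0,20,0,0,0,0,0.7],[0,40,0,0,0,0,0.7],[0,45,0,0,0,0,0.7],[0,45,0,0,0,0,0.7],[0,45,0,0,0,0,0.7],[0,45,0,0,0,0,0.7],[5,45,0,0,0,0,0.7],[10,40,0,0,0,0,0.7],[15,35,0,0,0,0,0.7],[20,21,-20,0,0,0,0.7],[0,0,-35,0,0,0,0.7],[0,0,-35,0,0,0,0.7],[0,0,0,0,0,0,0.7],[0,0,0,0,0,0,0.7]]])

```text
t: 11.85
ee_pos: [570.4, 219.3, 211.3]
tool_rot: [-2.343, -2.092, 0.0]
ft_force: [-0.1, 0.1, 0.5]
grip_width: 60.0
```

```bash
python3 snap.py w6; python3 -c "
from h import *
im=read_camera('side');cv2.imwrite('pics/s6.png',im[:,:,::-1])"
```

```text
[570.4 219.3 211.3] [-2.343 -2.092  0.   ]
```

View pics/w6.png

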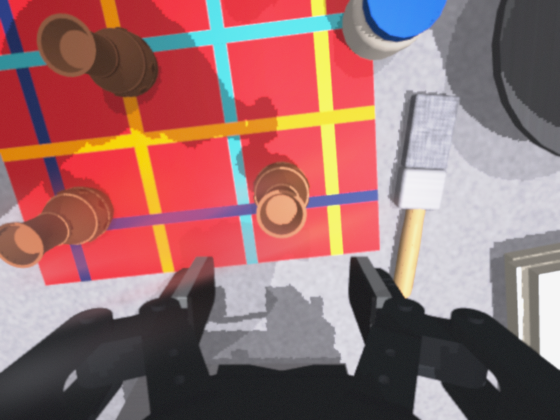

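View pics/s6.png

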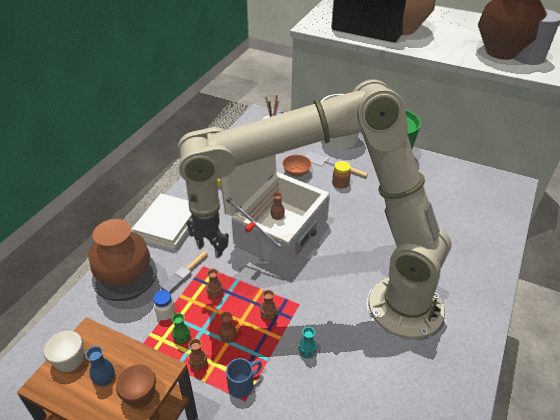

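Call:
drive_tool(increments=[[[0,1,-40,0,0,0,0.7],[0,0,-40,0,0,0,0.7],[0,0,-35,0,0,0,0.7],[0,0,-17,0,0,0,0.7],[0,0,0,0,0,0,0.7],[0,0,0,0,0,0,0.0],[0,0,0,0,0,0,0.0],[0,0,0,0,0,0,0.0],[0,0,0,0,0,0,0.0],[0,0,0,0,0,0,0.0]]])

```text
t: 12.95
ee_pos: [571.3, 220.9, 79.9]
tool_rot: [2.343, 2.092, 0.004]
ft_force: [-1.2, -0.7, 6.6]
grip_width: 29.4
```

Call:
drive_tool(increments=[[[0,0,20,0,0,0,0],[0,0,40,0,0,0,0],[0,0,40,0,0,0,0],[0,0,40,0,0,0,0],[0,0,40,0,0,0,0],[-10,0,40,0,0,0,0],[-16,-21,0,0,0,0,0],[-15,-40,0,0,0,0,0],[0,-40,0,0,0,0,0],[0,-40,0,0,0,0,0],[0,-40,0,0,0,0,0],[0,-40,0,0,0,0,0],[0,-40,0,0,0,0,0],[0,-30,0,0,0,0,0],[0,-11,0,0,0,0,0],[0,0,0,0,0,0,0],[0,0,-30,0,0,0,0],[0,0,-40,0,0,0,0],[0,0,-40,0,0,0,0],[0,0,0,0,0,0,0]]])

```text
t: 14.95
ee_pos: [526.0, -79.1, 183.2]
tool_rot: [-2.334, -2.09, 0.008]
ft_force: [-0.4, -0.1, -2.0]
grip_width: 29.3
```

Call:
drive_tool(increments=[[[2,0,-10,0,0,0,0],[0,0,-30,0,0,0,0],[0,0,-20,0,0,0,0],[0,0,-10,0,0,0,0],[0,0,-4,0,0,0,0],[0,0,0,0,0,0,0],[0,0,0,0,0,0,0]]])

```text
t: 15.65
ee_pos: [532.4, -81.5, 115.7]
tool_rot: [2.342, 2.091, 0.002]
ft_force: [-0.8, -0.3, -1.9]
grip_width: 29.2
```

Call:
drive_tool(increments=[[[0,0,-2,0,0,0,0],[0,0,-2,0,0,0,0],[0,0,-1,0,0,0,0],[0,0,0,0,0,0,0]]])

```text
t: 16.05
ee_pos: [531.8, -81.7, 110.0]
tool_rot: [2.343, 2.092, 0.001]
ft_force: [-0.7, 0.3, 3.0]
grip_width: 29.1
```

Contact. Release, rise, go back towards A (379, 219).

Call:
drive_tool(increments=[[[0,0,-0.5,0,0,0,0],[0,0,0,0,0,0,0.38],[0,0,0,0,0,0,0.53],[0,0,0,0,0,0,0.53],[0,0,0,0,0,0,0.53],[0,0,10,0,0,0,0.53],[0,0,30,0,0,0,0.53],[0,0,40,0,0,0,0.53],[0,0,40,0,0,0,0.53],[0,0,40,0,0,0,0.53],[0,0,30,0,0,0,0.7],[-10,20,0,0,0,0,0.7],[-20,40,0,0,0,0,0.7],[-20,40,0,0,0,0,0.7],[-20,40,0,0,0,0,0.7],[-20,40,0,0,0,0,0.7],[-20,40,0,0,0,0,0.7],[-20,40,0,0,0,0,0.7],[-20,40,0,0,0,0,0.7],[0,0,0,0,0,0,0.7]]])

```text
t: 18.05
ee_pos: [378.0, 224.7, 300.3]
tool_rot: [2.332, 2.105, 0.005]
ft_force: [0.6, 0.5, 1.2]
grip_width: 59.9
```

```bash
python3 snap.py w7; python3 -c "
from h import *
im=read_camera('side');cv2.imwrite('pics/s7.png',im[:,:,::-1])"
```

```text
[378.  224.7 300.3] [2.332 2.105 0.005]
```

View pics/w7.png

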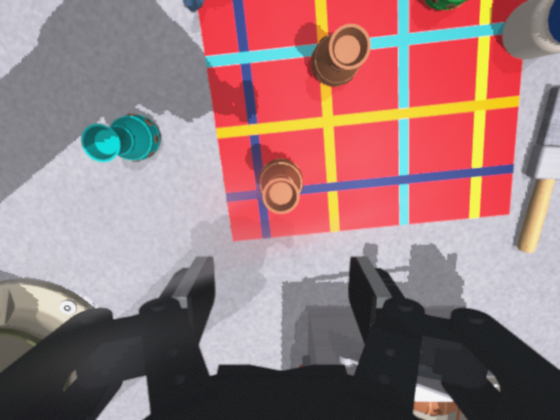

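View pics/s7.png

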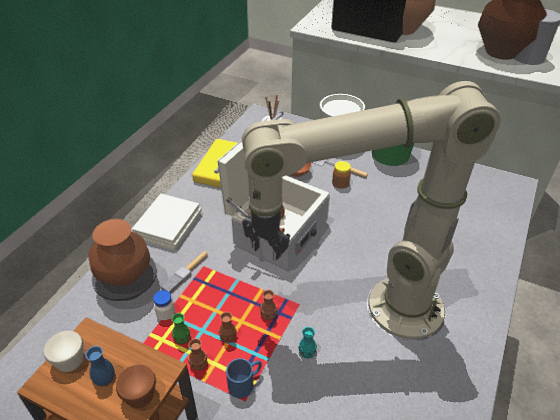

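Run:
```python
from h import *
import pickle; i=pickle.load(open('w7.pkl','rb'));np.set_printoptions(precision=1,suppress=True)
print(plane('wrist',[(281,194),(348,47)],100,i))
print(get_obs()['ee_pos'])
```

```text
[[378.4 219.5 100. ]
 [449.6 343.6 100. ]]
[381.  219.5 299.6]
```

Vase A is in place; straight down.

Call:
drive_tool(increments=[[[-2,0,-30,0,0,0,0.7],[0,0,-40,0,0,0,0.7],[0,0,-40,0,0,0,0.7],[0,0,-40,0,0,0,0.7],[0,0,-35,0,0,0,0.7],[0,0,-20,0,0,0,0.7],[0,0,-16,0,0,0,0.7],[0,0,0,0,0,0,0.7],[0,0,0,0,0,0,0.7],[0,0,0,0,0,0,0.0],[0,0,0,0,0,0,0.0],[0,0,0,0,0,0,0.0],[0,0,0,0,0,0,0.0],[0,0,0,0,0,0,0.0]]])

```text
t: 19.55
ee_pos: [380.0, 218.8, 78.8]
tool_rot: [2.343, 2.092, 0.002]
ft_force: [-1.3, 0.0, 6.2]
grip_width: 29.7
```

Call:
drive_tool(increments=[[[0,0,20,0,0,0,0],[0,0,40,0,0,0,0],[0,0,40,0,0,0,0],[0,0,40,0,0,0,0],[0,0,40,0,0,0,0],[10,-10,40,0,0,0,0],[20,-28,0,0,0,0,0],[20,-40,0,0,0,0,0],[20,-40,0,0,0,0,0],[5,-40,0,0,0,0,0],[0,-40,0,0,0,0,0],[0,-40,0,0,0,0,0],[0,-40,0,0,0,0,0],[0,-40,0,0,0,0,0],[0,-40,0,0,0,0,0],[0,-30,0,0,0,0,0],[0,-20,0,0,0,0,0],[0,0,-20,0,0,0,0],[0,0,-40,0,0,0,0],[0,0,0,0,0,0,0]]])

```text
t: 21.55
ee_pos: [451.4, -188.8, 233.2]
tool_rot: [-2.337, -2.087, 0.006]
ft_force: [-0.6, 0.3, -1.8]
grip_width: 30.1
```

```bash
python3 snap.py w8
```

```text
[ 451.4 -188.8  233.2] [-2.337 -2.087  0.006]
```

View pics/w8.png

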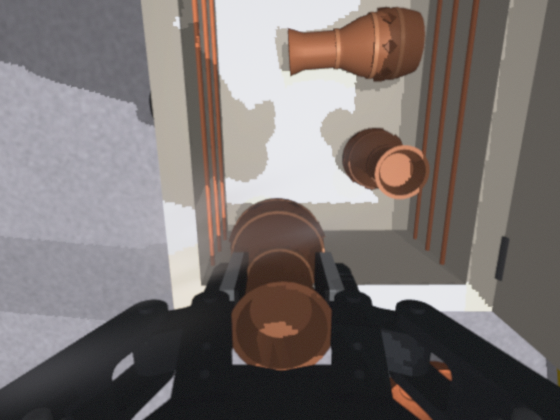

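Run:
```python
from h import *
import pickle; i=pickle.load(open('w8.pkl','rb'));np.set_printoptions(precision=1,suppress=True)
o=get_obs();print(o['ee_pos'],o['qpos'].round(2))
P=np.r_[plane('wrist',[(290,52),(422,43)],55,i),plane('wrist',[(400,172)],130,i)]
c=np.array([494.5,-117.5]);a=-.108;R=np.array([[np.cos(a),-np.sin(a)],[np.sin(a),np.cos(a)]])
print(P,(P[:,:2]-c)@R, (o['ee_pos'][:2]-c)@R)
```

```text
[ 452.7 -189.   236.1] [ 0.8  0.1 -0.5  1.7  0.1  1.3  0.2]
[[ 471.   -72.1   55. ]
 [ 576.9  -77.8   55. ]
 [ 533.5 -165.4  130. ]] [[-28.2  42.6]
 [ 77.7  48.4]
 [ 43.9 -43.5]] [-33.8 -75.6]
```

Call:
drive_tool(increments=[[[3,0,-10,0,0,0,0],[0,0,-35,0,0,0,0],[0,0,-35,0,0,0,0],[0,0,-20,0,0,0,0],[0,0,-13,0,0,0,0],[0,0,-6,0,0,0,0],[0,0,-4,0,0,0,0],[0,0,0,0,0,0,0],[0,0,0,0,0,0,0]]])

```text
t: 22.5
ee_pos: [458.1, -189.8, 115.8]
tool_rot: [2.342, 2.091, 0.001]
ft_force: [-0.0, -0.2, -0.8]
grip_width: 30.1
```

Call:
drive_tool(increments=[[[0,0,-3,0,0,0,0],[0,0,-2,0,0,0,0],[0,0,-1,0,0,0,0],[0,0,0,0,0,0,0],[0,0,0,0,0,0,0]]])

```text
t: 23.0
ee_pos: [457.4, -189.6, 109.0]
tool_rot: [2.343, 2.092, -0.0]
ft_force: [-0.7, 0.1, 1.8]
grip_width: 30.4
```

Call:
drive_tool(increments=[[[0,0,-0.5,0,0,0,0],[0,0,0,0,0,0,0.35],[0,0,0,0,0,0,0.37],[0,0,0,0,0,0,0.4],[0,0,0,0,0,0,0.44],[0,0,0,0,0,0,0.48],[0,0,0,0,0,0,0.53],[0,0,0,0,0,0,0.53],[0,0,0,0,0,0,0.53]]])

```text
t: 23.9
ee_pos: [457.4, -189.5, 108.3]
tool_rot: [-2.343, -2.092, -0.0]
ft_force: [0.2, 0.7, -0.8]
grip_width: 45.2
```

```bash
python3 snap.py w9; python3 -c "
from h import *
im=read_camera('side');crop(im,190,360,90,270,3.2,'s9.png')"
```

```text
[ 457.4 -189.5  108.3] [-2.343 -2.092 -0.   ]
```

View pics/w9.png

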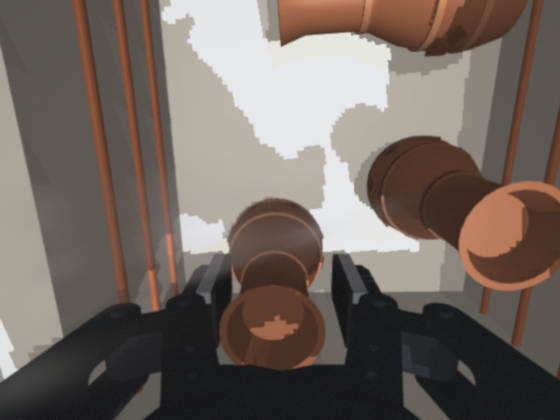

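View pics/s9.png

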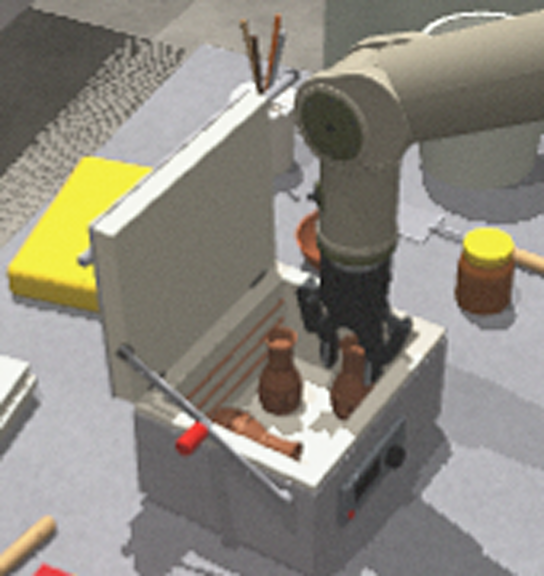

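Call:
drive_tool(increments=[[[-1,0,0,0,0,0,0.6],[0,0,0,0,0,0,0.6],[0,0,0,0,0,0,0.6]]])

```text
t: 24.3
ee_pos: [456.3, -189.6, 108.3]
tool_rot: [-2.343, -2.092, -0.0]
ft_force: [-0.4, 0.0, 0.5]
grip_width: 51.4
```

Call:
drive_tool(increments=[[[0,0,10,0,0,0,0.6],[0,0,30,0,0,0,0.6],[0,0,40,0,0,0,0.6],[0,0,40,0,0,0,0.6],[0,0,40,0,0,0,0.6],[0,0,32,0,0,0,0.6],[4,11,0,0,0,0.125,0.6],[4,10,0,0,0,0.125,0.6],[4,10,0,0,0,0.125,0.6],[4,10,0,0,0,0.125,0.6],[4,10,0,0,0,0.125,0.6],[3,10,0,0,0,0.125,0.6],[3,10,0,0,0,0.125,0.6],[3,10,0,0,0,0.125,0.6],[3,9,0,0,0,0.125,0.6],[3,9,0,0,0,0.125,0.6],[3,9,0,0,0,0.125,0.6],[3,9,0,0,0,0.125,0.6],[0,0,0,0,0,0.125,0.6],[0,0,0,0,0,0,0.6]]])

```text
t: 26.3
ee_pos: [497.4, -72.2, 301.0]
tool_rot: [0.088, 3.14, -0.0]
ft_force: [-0.8, -0.1, -0.4]
grip_width: 51.3
```

Call:
drive_tool(increments=[[[0,0,0,0,0,0,0.6],[0,0,0,0,0,0,0.6]]])

```text
t: 26.5
ee_pos: [497.3, -72.9, 300.5]
tool_rot: [0.098, 3.14, -0.0]
ft_force: [-0.1, 0.4, 0.7]
grip_width: 51.0
```

```bash
python3 snap.py w10
```

```text
[497.3 -72.9 300.5] [ 0.098  3.14  -0.   ]
```

View pics/w10.png

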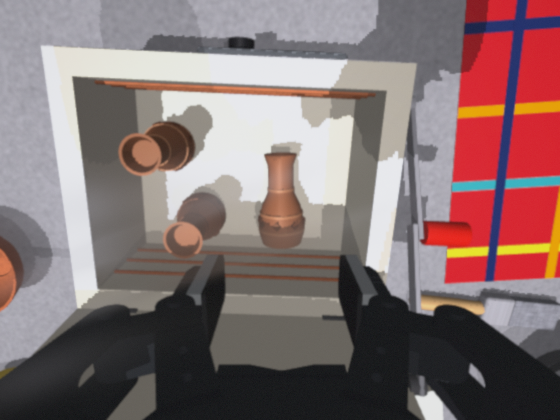

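Run:
```python
from h import *
import pickle; i=pickle.load(open('w10.pkl','rb'));np.set_printoptions(precision=1,suppress=True)
P=np.r_[plane('wrist',[(281,154),(281,176),(282,246),(266,155),(297,155)],50,i),plane('wrist',[(143,153),(183,239)],130,i),plane('wrist',[(400,89-23),(43,47),(75,78)],145,i)]
c=np.array([494.5,-117.5]);a=-.108;R=np.array([[np.cos(a),-np.sin(a)],[np.sin(a),np.cos(a)]])
print(np.c_[P,(P[:,:2]-c)@R])
```

```text
[[ 471.   -71.4   50.   -28.3   43.3]
 [ 495.2  -72.9   50.    -4.1   44.5]
 [ 578.3  -76.9   50.    79.    49.4]
 [ 471.1  -87.8   50.   -26.5   27.1]
 [ 473.2  -54.    50.   -28.    60.8]
 [ 453.9 -188.2  130.   -32.7  -74.7]
 [ 533.7 -165.2  130.    44.2  -43.2]
 [ 400.    23.4  145.  -109.1  129.9]
 [ 370.8 -242.3  145.  -109.5 -137.4]
 [ 393.4 -223.7  145.   -89.1 -116.5]]
```

Call:
drive_tool(increments=[[[0,0,-30,0,0,0,0.6],[0,0,-40,0,0,0,0.6],[0,0,-40,0,0,0,0.6],[0,0,-40,0,0,0,0.6],[0,0,-35,0,0,0,0.6],[0,0,-25,0,0,0,0.6],[0,0,-20,0,0,0,0.6],[0,0,-10,0,0,0,0.6],[0,0,0,0,0,0,0.6],[0,0,0,0,0,0,0.6]]])

```text
t: 27.55
ee_pos: [497.9, -72.6, 61.1]
tool_rot: [0.093, 3.139, -0.0]
ft_force: [0.4, 0.2, 0.0]
grip_width: 51.3
```

```bash
python3 snap.py w11; python3 -c "
from h import *
im=read_camera('side');crop(im,190,360,90,270,3.2,'s11.png')"
```

```text
[497.9 -72.6  61.1] [ 0.093  3.139 -0.   ]
```

View pics/w11.png

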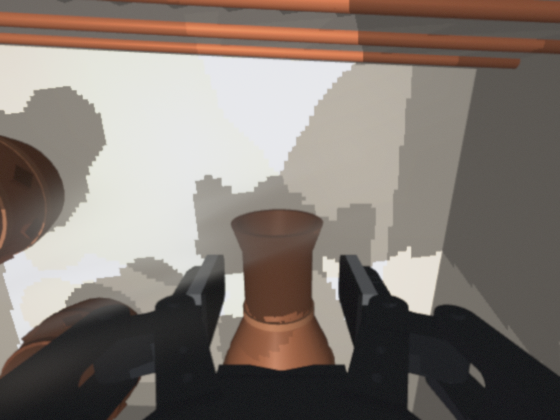

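View pics/s11.png

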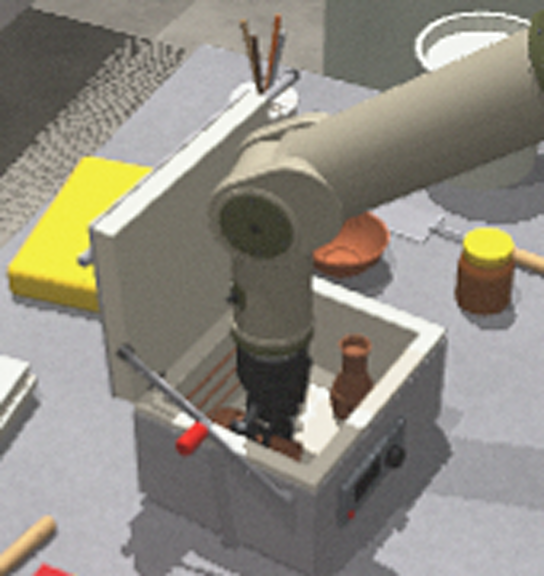

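Call:
drive_tool(increments=[[[0,0,-4,0,0,0,0.6],[0,0,0,0,0,0,0.0],[0,0,0,0,0,0,0.0],[0,0,0,0,0,0,0.0],[0,0,0,0,0,0,0.0],[0,0,5,0,0,0,0.0],[-3,0,15,0,0,0,0.0],[-3,0,25,0,0,0,0.0],[0,0,30,0,0,0,0.0],[0,0,30,0,0,0,0.0],[0,0,30,0,0,0,0.0],[0,0,0,0,0,0,0.0],[0,0,0,0,0,0,0.0]]], grip_force=25)

```text
t: 28.95
ee_pos: [491.5, -72.5, 192.4]
tool_rot: [0.092, 3.139, -0.001]
ft_force: [0.1, 0.3, -3.7]
grip_width: 27.6
```

```bash
python3 snap.py w12; python3 -c "
from h import *
im=read_camera('side');crop(im,190,360,90,270,3.2,'s12.png')"
```

```text
[491.5 -72.5 192.4] [ 9.200e-02  3.139e+00 -1.000e-03]
```

View pics/w12.png

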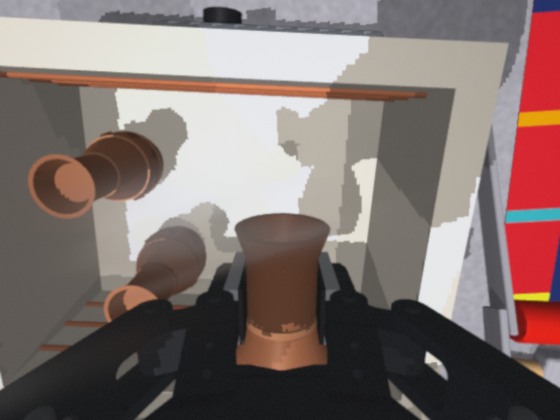

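View pics/s12.png

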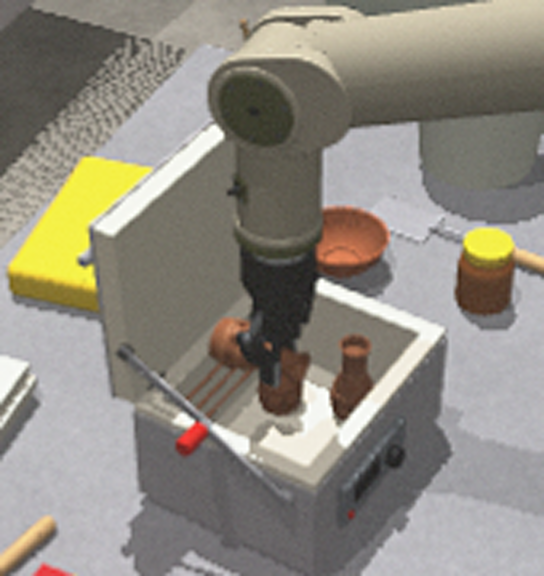

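Call:
drive_tool(increments=[[[0,0,20,0,0,0,0.0],[0,0,30,0,0,0,0.0],[0,0,30,0,0,0,0.0],[0,0,25,0,0,0,0.0],[0,20,0,0,0,0,0.0],[0,30,0,0,0,0,0.0],[0,35,0,0,0,0,0.0],[0,35,0,0,0,0,0.0],[0,35,0,0,0,0,0.0],[0,35,0,0,0,0,0.0],[0,35,0,0,0,0,0.0],[0,30,0,0,0,0,0.0],[0,20,0,0,0,0,0.0],[0,12,0,0,0,0,0.0],[0,0,-40,0,0,0,0.0],[0,0,-40,0,0,0,0.0],[0,0,-40,0,0,0,0.0],[0,0,-30,0,0,0,0.0],[0,0,0,0,0,0,0.0],[0,0,0,0,0,0,0.0]]])

```text
t: 31.05
ee_pos: [491.3, 214.0, 146.4]
tool_rot: [-0.093, -3.139, 0.0]
ft_force: [-0.4, -0.6, -2.2]
grip_width: 27.0
```

Call:
drive_tool(increments=[[[0,0,0,0,0,0,0.0],[0,0,0,0,0,0,0.0],[0,0,0,0,0,0,0.0]]], grip_force=20)

```text
t: 31.35
ee_pos: [492.1, 214.7, 147.6]
tool_rot: [0.093, 3.138, 0.001]
ft_force: [-0.1, -0.1, -2.2]
grip_width: 27.3
```

```bash
python3 snap.py w13; python3 -c "
from h import *
im=read_camera('side');cv2.imwrite('pics/s13.png',im[:,:,::-1])"
```

```text
[492.1 214.7 147.6] [9.300e-02 3.138e+00 1.000e-03]
```

View pics/s13.png

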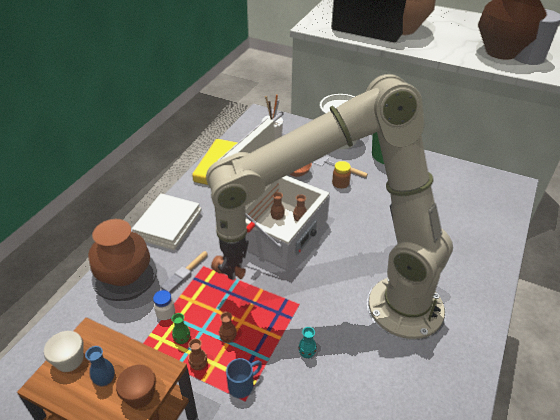

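Call:
drive_tool(increments=[[[0,0,-30,0,0,0,0.0],[0,0,-30,0,0,0,0.0],[0,0,-25,0,0,0,0.0],[0,0,-15,0,0,0,0.0],[0,0,-10,0,0,0,0.0],[0,0,-5,0,0,0,0.0],[0,0,0,0,0,0,0.0],[0,0,0,0,0,0,0.0]]])

```text
t: 32.25
ee_pos: [492.0, 214.8, 32.2]
tool_rot: [0.092, 3.139, 0.001]
ft_force: [-0.1, -0.1, -2.3]
grip_width: 27.5
```

```bash
python3 snap.py w14; python3 -c "
from h import *
im=read_camera('side');crop(im,150,310,220,360,4,'s14.png')"
```

```text
[492.  214.8  32.2] [9.200e-02 3.139e+00 1.000e-03]
```

View pics/w14.png

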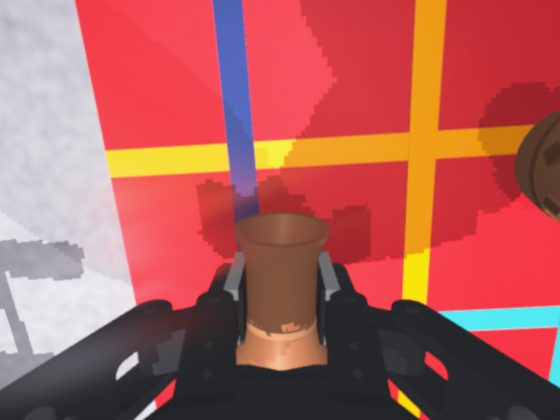

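View pics/s14.png

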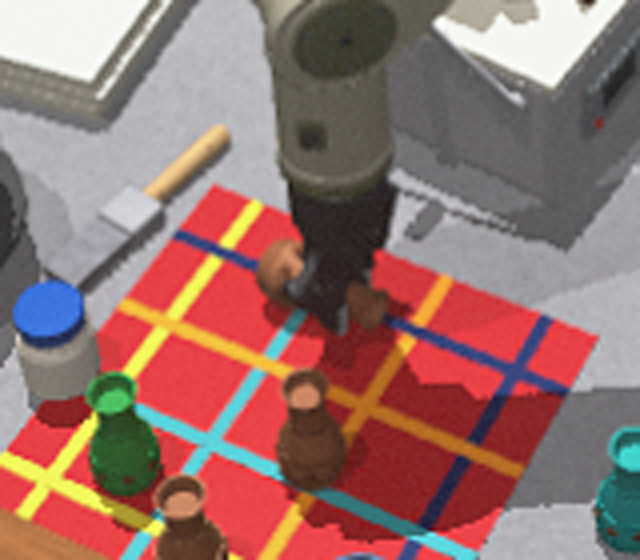

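Call:
drive_tool(increments=[[[0,0,-4,0,0,0,0.0],[0,0,-1,0,0,0,0.0],[0,0,0,0,0,0,0.4],[0,0,0,0,0,0,0.5],[0,0,0,0,0,0,0.6],[0,0,0,0,0,0,0.6],[0,0,0,0,0,0,0.6],[0,0,0,0,0,0,0.6],[0,0,0,0,0,0,0.6]]])

```text
t: 33.25
ee_pos: [491.4, 214.4, 26.3]
tool_rot: [-0.092, -3.14, 0.0]
ft_force: [-1.0, 0.2, -0.0]
grip_width: 51.7
```

```bash
python3 snap.py w15
```

```text
[491.4 214.4  26.3] [-0.092 -3.14   0.   ]
```

View pics/w15.png

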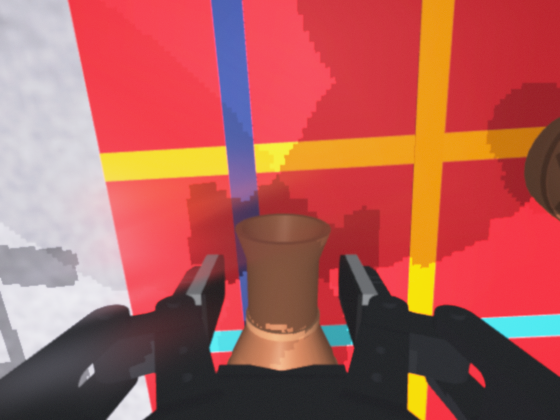

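Run:
```python
from h import *
import pickle; i=pickle.load(open('w15.pkl','rb'));np.set_printoptions(precision=1,suppress=True)
print(plane('wrist',[(237,228),(331,228)],20,i),plane('wrist',[(283,325)],34,i))
```

```text
[[465.8 198.5  20. ]
 [467.9 235.9  20. ]] [[501.5 214.8  34. ]]
```

Call:
drive_tool(increments=[[[-10,1,0,0,0,0,0.6],[-11,1,0,0,0,0,0.6],[0,0,0,0,0,0,0.6],[0,0,0,0,0,0,0.0],[0,0,0,0,0,0,0.0],[0,0,0,0,0,0,0.0],[0,0,0,0,0,0,0.0],[0,0,3,0,0,0,0.0],[0,0,7,0,0,0,0.0],[0,0,15,0,0,0,0.0],[0,0,15,0,0,0,0.0],[0,0,0,0,0,0,0.0]]], grip_force=30)

```text
t: 34.5
ee_pos: [471.8, 217.4, 69.2]
tool_rot: [0.092, 3.136, 0.002]
ft_force: [-1.2, 0.6, -0.2]
grip_width: 33.3
```

```bash
python3 snap.py w16; python3 -c "
from h import *
im=read_camera('side');crop(im,150,310,220,360,4,'s16.png')"
```

```text
[471.8 217.4  69.2] [9.200e-02 3.136e+00 2.000e-03]
```

View pics/w16.png

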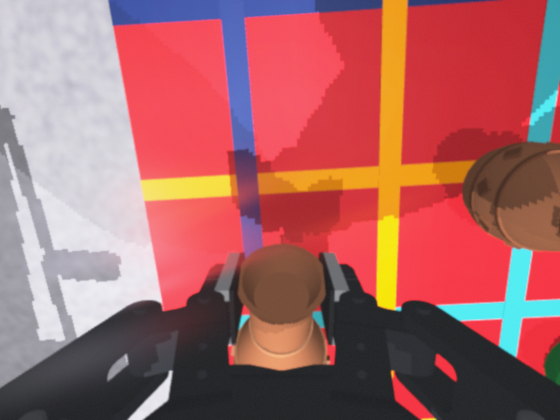

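View pics/s16.png

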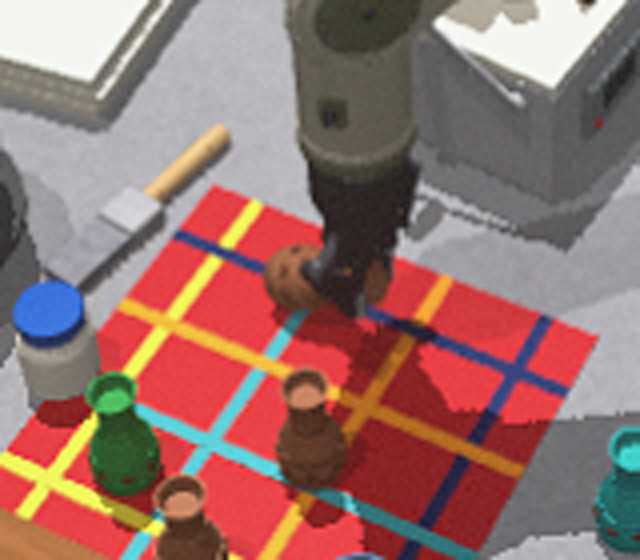

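Call:
drive_tool(increments=[[[6,0,10,0,0,0,0.0],[8,0,10,0,0,0,0.0],[8,0,10,0,0,0,0.0],[8,0,10,0,0,0,0.0],[0,0,10,0,0,0,0.0],[0,0,10,0,0,0,0.0],[0,0,0,0,0,0,0.0],[0,0,0,0,0,0,0.0],[0,0,0,0,0,0,0.0]]])

```text
t: 35.5
ee_pos: [499.9, 216.2, 125.8]
tool_rot: [-0.092, -3.139, 0.001]
ft_force: [-0.7, -0.4, -2.3]
grip_width: 33.3
```

```bash
python3 snap.py w17; python3 -c "
from h import *
im=read_camera('side');crop(im,150,310,220,360,4,'s17.png')"
```

```text
[499.9 216.2 125.8] [-9.200e-02 -3.139e+00  1.000e-03]
```

View pics/w17.png

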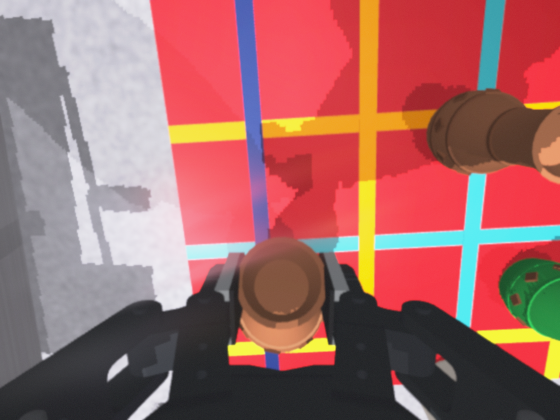

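View pics/s17.png

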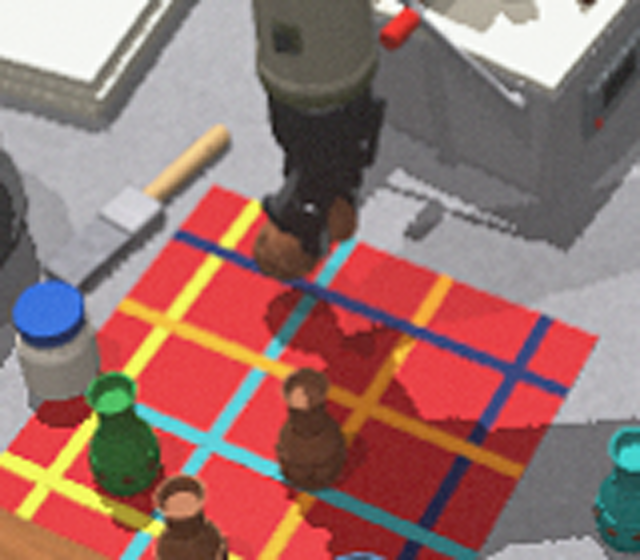

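Call:
drive_tool(increments=[[[0,0,-10,0,0,0,0.0],[0,0,-6,0,0,0,0.0],[0,0,-3,0,0,0,0.0],[0,0,0,0,0,0,0.0],[0,0,0,0,0,0,0.0]]], grip_force=25)

```text
t: 36.1
ee_pos: [500.3, 216.5, 107.2]
tool_rot: [-0.092, -3.14, -0.0]
ft_force: [-0.5, 0.1, -1.6]
grip_width: 33.2
```

Call:
drive_tool(increments=[[[0,0,-2,0,0,0,0.0],[0,0,-1,0,0,0,0.0],[0,0,0,0,0,0,0.0],[0,0,0,0,0,0,0.0]]])

```text
t: 36.5
ee_pos: [500.4, 216.4, 104.3]
tool_rot: [0.092, 3.14, -0.0]
ft_force: [-0.3, -0.7, -2.0]
grip_width: 32.7
```

Call:
drive_tool(increments=[[[0,0,-2,0,0,0,0.0],[0,0,-2,0,0,0,0.0],[0,0,0,0,0,0,0.0],[0,0,0,0,0,0,0.0]]])

```text
t: 36.9
ee_pos: [500.3, 216.4, 100.1]
tool_rot: [-0.092, -3.14, 0.0]
ft_force: [-0.0, -0.3, -2.1]
grip_width: 32.7
```

```bash
python3 snap.py w18; python3 -c "
from h import *
im=read_camera('side');crop(im,170,270,230,330,6,'s18.png')"
```

```text
[500.3 216.4 100.1] [-0.092 -3.14   0.   ]
```

View pics/w18.png

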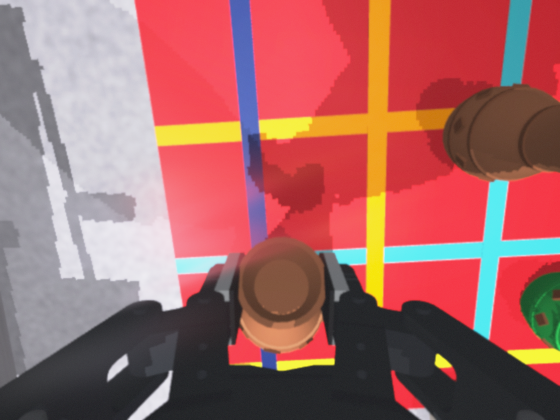

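View pics/s18.png

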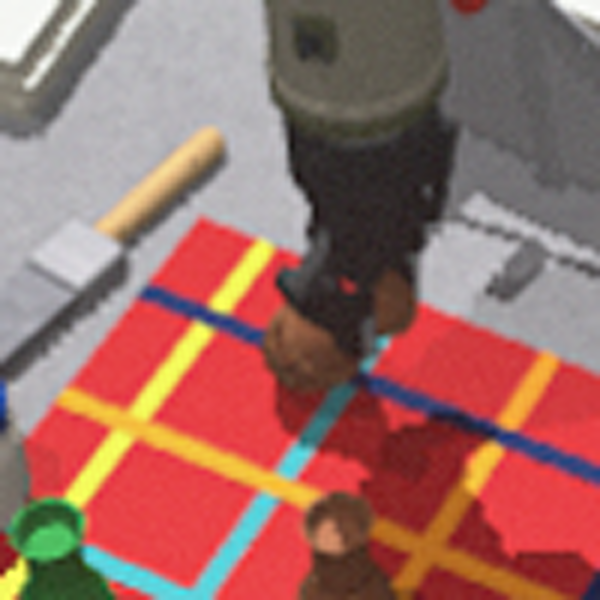

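Call:
drive_tool(increments=[[[0,0,-4,0,0,0,0.0],[0,0,-4,0,0,0,0.0],[0,0,0,0,0,0,0.0]]])

```text
t: 37.3
ee_pos: [499.9, 216.5, 91.8]
tool_rot: [-0.092, -3.139, 0.0]
ft_force: [-1.5, 0.4, 0.4]
grip_width: 32.9
```

Call:
drive_tool(increments=[[[0,0,-4,0,0,0,0.0],[0,0,-2,0,0,0,0.0],[0,0,0,0,0,0,0.0]]])

```text
t: 37.6
ee_pos: [499.4, 219.2, 88.7]
tool_rot: [0.088, 3.14, 0.003]
ft_force: [-12.5, -0.0, 25.2]
grip_width: 33.3
```

Call:
drive_tool(increments=[[[0,0,-3,0,0,0,0.0],[0,0,-2,0,0,0,0.0],[0,0,0,0,0,0,0.0]]])

```text
t: 37.9
ee_pos: [499.5, 221.1, 84.4]
tool_rot: [0.086, 3.139, 0.007]
ft_force: [-13.2, 4.7, 25.2]
grip_width: 33.3
```

Call:
drive_tool(increments=[[[0,-3,6,0,0,0,0.0],[0,-2,3,0,0,0,0.0],[0,0,0,0,0,0,0.0]]])

```text
t: 38.2
ee_pos: [500.9, 210.7, 90.5]
tool_rot: [0.094, 3.14, -0.0]
ft_force: [-2.0, 0.5, 3.0]
grip_width: 33.2
```

```bash
python3 snap.py w19; python3 -c "
from h import *
im=read_camera('side');crop(im,170,270,230,330,6,'s19.png')"
```

```text
[500.9 210.7  90.5] [ 0.094  3.14  -0.   ]
```

View pics/w19.png

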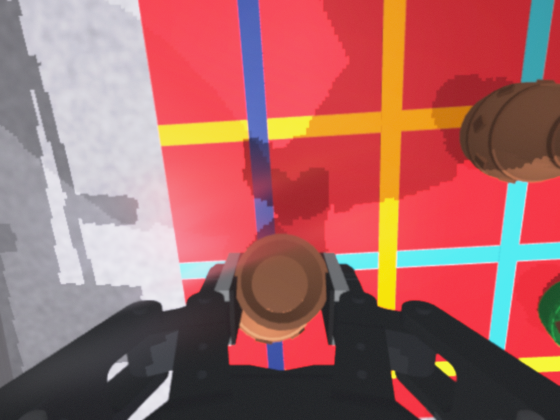

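View pics/s19.png

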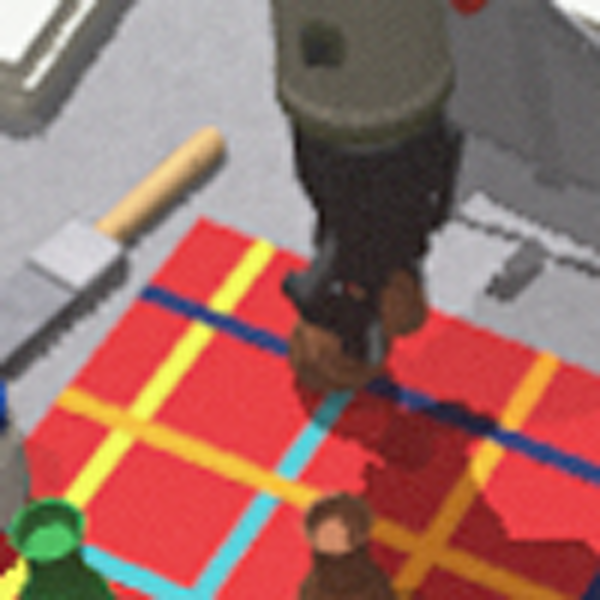

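Call:
drive_tool(increments=[[[5,0,1,0,0,0,0.0],[5,0,1,0,0,0,0.0],[5,0,1,0,0,0,0.0],[5,0,0.5,0,0,0,0.0],[5,0,0.5,0,0,0,0.0],[0,0,0,0,0,0,0.0]]])

```text
t: 38.9
ee_pos: [526.7, 212.0, 95.1]
tool_rot: [0.093, 3.138, 0.002]
ft_force: [-1.3, 1.9, 7.5]
grip_width: 33.1
```

```bash
python3 snap.py w20; python3 -c "
from h import *
im=read_camera('side');crop(im,170,270,230,330,6,'s20.png')"
```

```text
[526.7 212.   95.1] [9.300e-02 3.138e+00 2.000e-03]
```

View pics/s20.png

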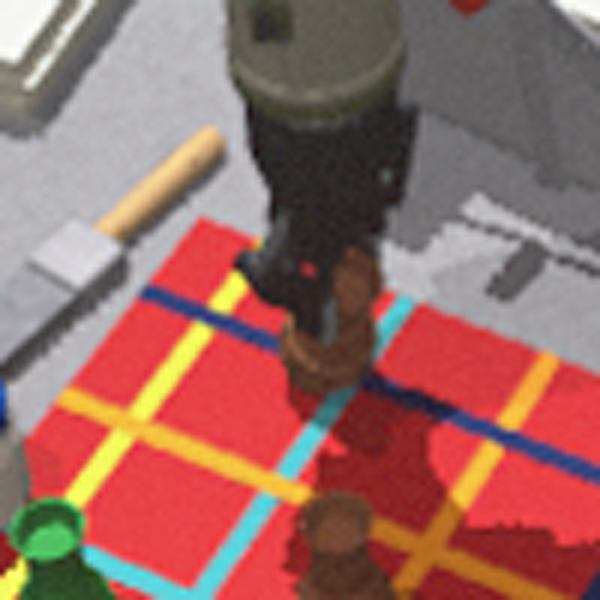

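View pics/w20.png

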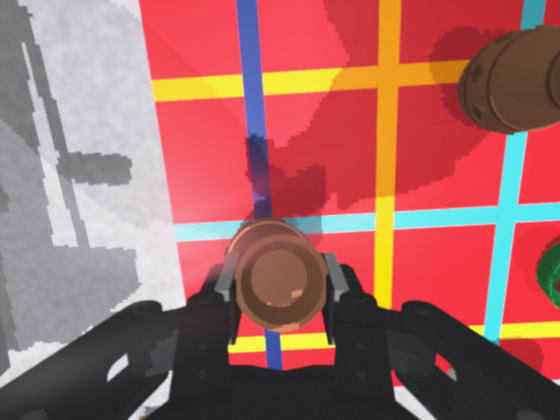

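Call:
drive_tool(increments=[[[4,0,0.5,0,0,0,0.0],[4,0,0,0,0,0,0.0],[4,0,0,0,0,0,0.0],[0,0,0,0,0,0,0.0],[0,0,0,0,0,0,0.0]]])

```text
t: 39.5
ee_pos: [538.2, 211.6, 95.2]
tool_rot: [0.093, 3.139, 0.001]
ft_force: [-1.2, -0.8, 6.1]
grip_width: 32.9
```

```bash
python3 snap.py w21; python3 -c "
from h import *
im=read_camera('side');crop(im,170,270,230,330,6,'s21.png')"
```

```text
[538.2 211.6  95.2] [9.300e-02 3.139e+00 1.000e-03]
```

View pics/s21.png

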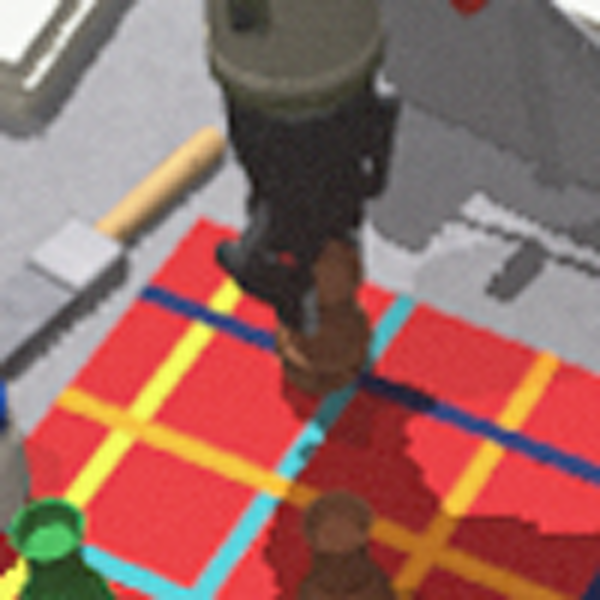

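View pics/w21.png

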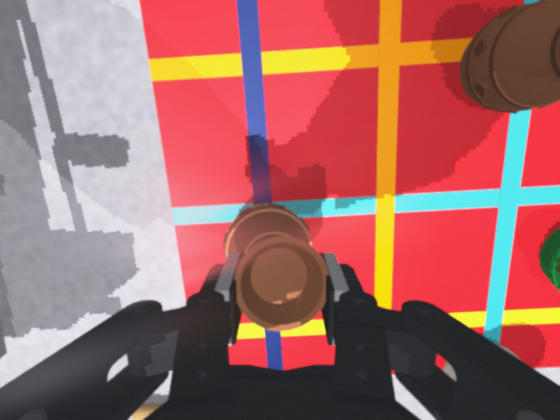

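Call:
drive_tool(increments=[[[4,0,0,0,0,0,0.0],[4,0,0,0,0,0,0.0],[3,0,0,0,0,0,0.0],[0,0,0,0,0,0,0.0],[0,0,0,0,0,0,0.0]]])

```text
t: 40.1
ee_pos: [548.5, 211.3, 94.6]
tool_rot: [-0.093, -3.14, 0.0]
ft_force: [-0.4, -0.5, 3.5]
grip_width: 33.4
```

```bash
python3 snap.py w22; python3 -c "
from h import *
im=read_camera('side');crop(im,170,270,230,330,6,'s22.png')"
```

```text
[548.5 211.3  94.6] [-0.093 -3.14   0.   ]
```

View pics/s22.png

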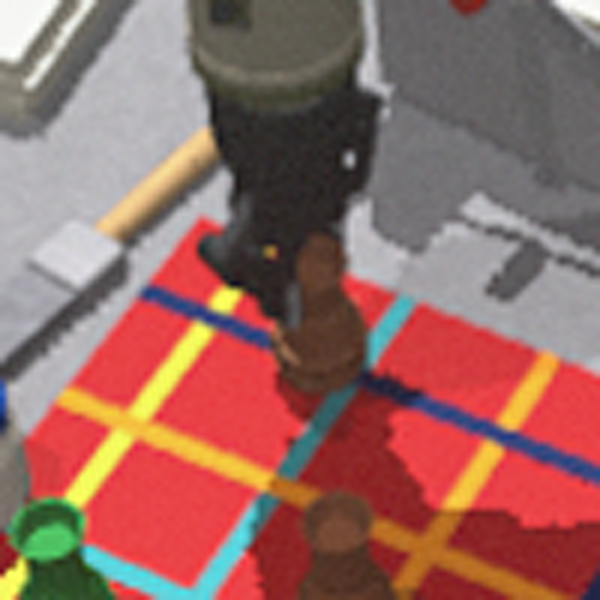

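View pics/w22.png

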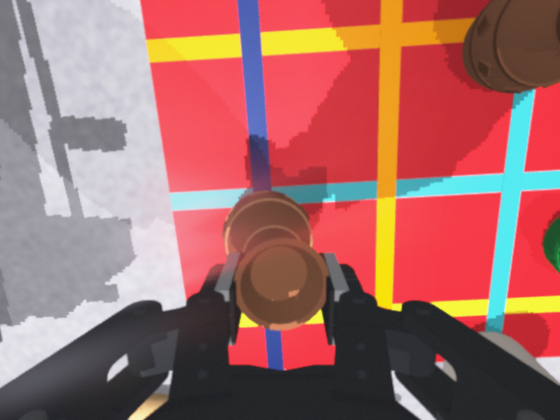

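Call:
drive_tool(increments=[[[2,0,0,0,0,0,0.0],[1,0,0,0,0,0,0.0],[0,0,0,0,0,0,0.41],[0,0,0,0,0,0,0.45],[0,0,0,0,0,0,0.5],[0,0,0,0,0,0,0.6],[0,0,0,0,0,0,0.65],[0,0,0,0,0,0,0.65],[0,0,20,0,0,0,0.7],[0,0,30,0,0,0,0.7],[0,0,40,0,0,0,0.7],[0,0,0,0,0,0,0.7],[0,0,0,0,0,0,0.7]]])

```text
t: 41.5
ee_pos: [551.9, 211.9, 185.9]
tool_rot: [0.092, 3.138, 0.001]
ft_force: [-0.4, -0.3, -0.9]
grip_width: 59.7
```

```bash
python3 snap.py w23; python3 -c "
from h import *
im=read_camera('side');cv2.imwrite('pics/s23.png',im[:,:,::-1])"
```

```text
[551.9 211.9 185.9] [9.200e-02 3.138e+00 1.000e-03]
```

View pics/s23.png

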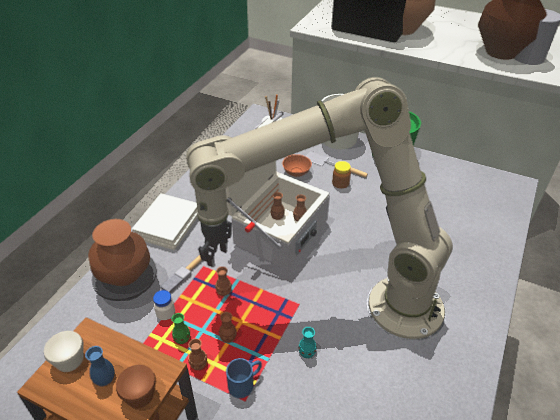

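View pics/w23.png

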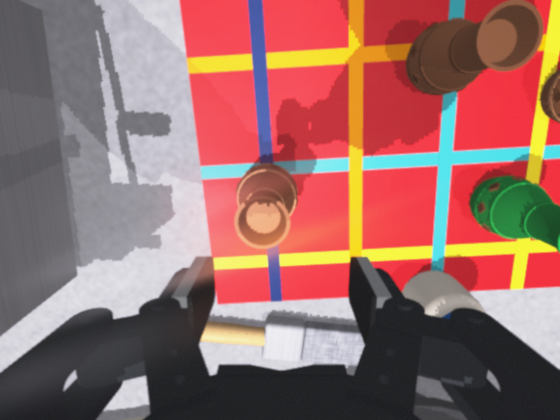

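Run:
```python
from h import *
import pickle; i=pickle.load(open('w23.pkl','rb'));np.set_printoptions(precision=1,suppress=True)
print(plane('wrist',[(264,223),(511,34)],100,i), get_obs()['ee_pos'])
```

```text
[[550.6 201.1 100. ]
 [449.3 345.  100. ]] [551.  211.1 183.9]
```

Call:
drive_tool(increments=[[[0,-5,0,0,0,0,0.7],[0,-5,-10,0,0,0,0.7],[0,0,-30,0,0,0,0.7],[0,0,-30,0,0,0,0.7],[0,0,-25,0,0,0,0.7],[0,0,-11,0,0,0,0.7],[0,0,0,0,0,0,0.7],[0,0,0,0,0,0,0.0],[0,0,0,0,0,0,0.0],[0,0,0,0,0,0,0.0],[0,0,0,0,0,0,0.0],[0,0,0,0,0,0,0.0]]], grip_force=40)

```text
t: 42.8
ee_pos: [552.0, 201.7, 79.7]
tool_rot: [0.092, 3.139, 0.001]
ft_force: [0.5, -0.2, 3.8]
grip_width: 29.9
```

Call:
drive_tool(increments=[[[0,0,20,0,0,0,0],[0,0,40,0,0,0,0],[0,0,40,0,0,0,0],[0,0,40,0,0,0,0],[0,0,40,0,0,0,0],[-5,0,40,0,0,0,0],[-4,-24,0,0,0,0,0],[-4,-35,0,0,0,0,0],[0,-40,0,0,0,0,0],[0,-40,0,0,0,0,0],[0,-40,0,0,0,0,0],[0,-40,0,0,0,0,0],[0,-35,0,0,0,0,0],[0,-20,0,0,0,0,0],[0,-10,0,0,0,0,0],[0,0,0,0,0,0,0],[0,0,-30,0,0,0,0],[0,0,-30,0,0,0,0],[0,0,0,0,0,0,0],[0,0,0,0,0,0,0]]])

```text
t: 44.8
ee_pos: [538.4, -80.9, 239.3]
tool_rot: [-0.088, -3.14, -0.001]
ft_force: [0.2, -0.0, -1.2]
grip_width: 29.5
```

```bash
python3 snap.py w24
```

```text
[538.4 -80.9 239.3] [-8.80e-02 -3.14e+00 -1.00e-03]
```

View pics/w24.png

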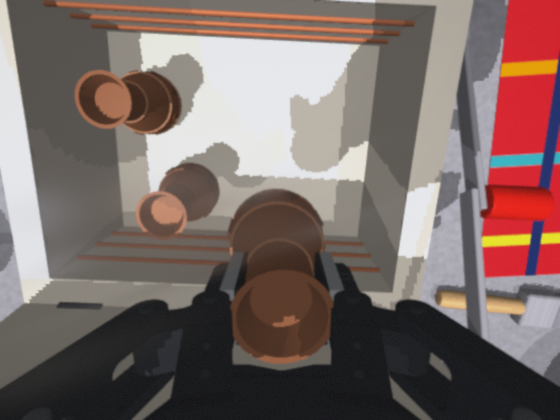

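Good. Lower: z 239 → 110.

Call:
drive_tool(increments=[[[0,0,-30,0,0,0,0],[0,0,-35,0,0,0,0],[0,0,-25,0,0,0,0],[0,0,-18,0,0,0,0],[0,0,-10,0,0,0,0],[0,0,-5,0,0,0,0],[0,0,0,0,0,0,0],[0,0,0,0,0,0,0]]])

```text
t: 45.65
ee_pos: [539.2, -82.5, 117.1]
tool_rot: [0.092, 3.138, -0.0]
ft_force: [-0.6, -0.2, -2.3]
grip_width: 29.7
```

Call:
drive_tool(increments=[[[0,0,-2,0,0,0,0],[0,0,-2,0,0,0,0],[0,0,-1,0,0,0,0],[0,0,0,0,0,0,0],[0,0,0,0,0,0,0]]])

```text
t: 46.15
ee_pos: [538.4, -82.5, 110.8]
tool_rot: [-0.092, -3.14, 0.0]
ft_force: [0.2, -0.3, -1.7]
grip_width: 29.8
```

Call:
drive_tool(increments=[[[0,0,-1,0,0,0,0],[0,0,-0.5,0,0,0,0],[0,0,0,0,0,0,0],[0,0,0,0,0,0,0]]])

```text
t: 46.55
ee_pos: [538.7, -82.6, 109.7]
tool_rot: [0.092, 3.14, -0.0]
ft_force: [-0.9, -0.4, 2.9]
grip_width: 29.5
```

Contact. Open gradually and look before rising.

Call:
drive_tool(increments=[[[0,0,0,0,0,0,0.35],[0,0,0,0,0,0,0.38],[0,0,0,0,0,0,0.42],[0,0,0,0,0,0,0.47],[0,0,0,0,0,0,0.52],[0,0,0,0,0,0,0.57],[0,0,0,0,0,0,0.6],[0,0,0,0,0,0,0.6],[0,0,0,0,0,0,0.6]]])

```text
t: 47.45
ee_pos: [538.3, -82.6, 109.2]
tool_rot: [-0.092, -3.14, 0.0]
ft_force: [-0.2, -0.2, -2.4]
grip_width: 51.5
```

```bash
python3 snap.py w25
```

```text
[538.3 -82.6 109.2] [-0.092 -3.14   0.   ]
```

View pics/w25.png

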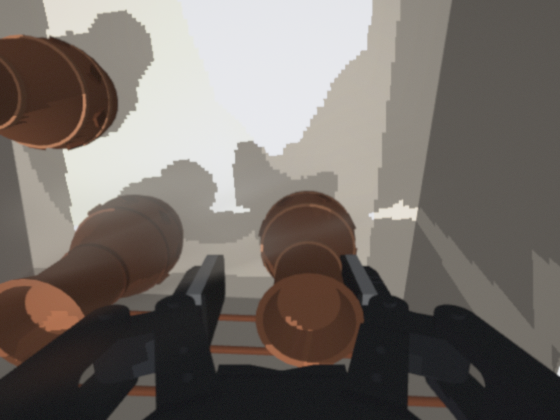

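Call:
drive_tool(increments=[[[0,4,0,0,0,0,0.6],[0,5,0,0,0,0,0.6],[0,0,0,0,0,0,0.6],[0,0,0,0,0,0,0.6]]])

```text
t: 47.9
ee_pos: [538.4, -73.2, 109.3]
tool_rot: [-0.091, -3.14, 0.0]
ft_force: [0.2, -0.3, -2.0]
grip_width: 51.4
```

```bash
python3 snap.py w26
```

```text
[538.4 -73.2 109.3] [-0.091 -3.14   0.   ]
```

View pics/w26.png

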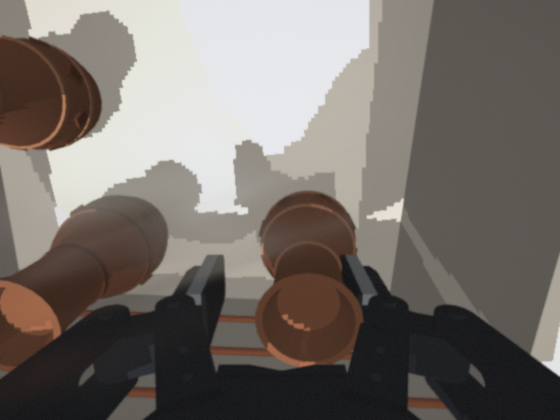

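Call:
drive_tool(increments=[[[0,0,-2,0,0,0,0.6],[0,0,-2,0,0,0,0.6],[0,0,0,0,0,0,0.6],[0,0,0,0,0,0,0.6]]])

```text
t: 48.35
ee_pos: [538.5, -73.5, 105.3]
tool_rot: [0.092, 3.14, 0.0]
ft_force: [0.7, 1.5, 0.8]
grip_width: 51.1
```

Call:
drive_tool(increments=[[[0,0,-1,0,0,0,0.6],[0,4,0,0,0,0,0.6],[0,4,0,0,0,0,0.6],[0,0,0,0,0,0,0.6]]])

```text
t: 48.75
ee_pos: [538.3, -64.8, 104.3]
tool_rot: [-0.091, -3.14, -0.0]
ft_force: [0.1, 0.5, 0.7]
grip_width: 51.4
```

```bash
python3 snap.py w27
```

```text
[538.3 -64.8 104.3] [-0.091 -3.14  -0.   ]
```

View pics/w27.png

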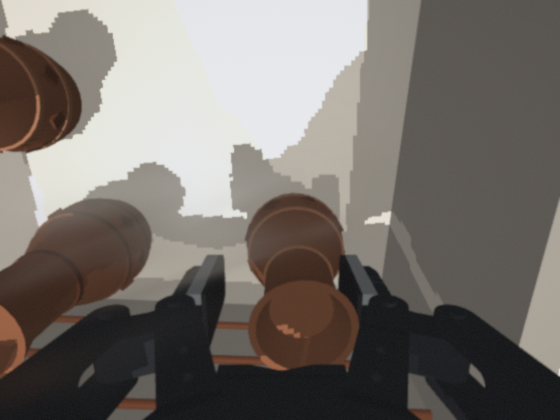

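Call:
drive_tool(increments=[[[0,0,-2,0,0,0,0.6],[0,3,0,0,0,0,0.6],[0,2,0,0,0,0,0.6],[0,0,0,0,0,0,0.6]]])

```text
t: 49.2
ee_pos: [538.3, -60.7, 102.2]
tool_rot: [-0.092, -3.14, 0.001]
ft_force: [0.7, -2.4, -0.9]
grip_width: 51.5
```

```bash
python3 snap.py w28; python3 -c "
from h import *
im=read_camera('side');crop(im,190,360,90,270,3.2,'s28.png')"
```

```text
[538.3 -60.7 102.2] [-9.20e-02 -3.14e+00  1.00e-03]
```

View pics/w28.png

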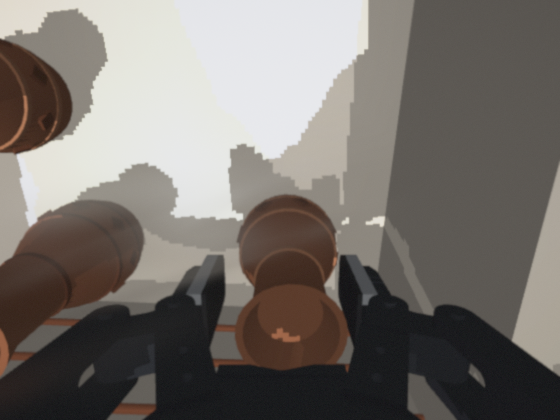

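View pics/s28.png

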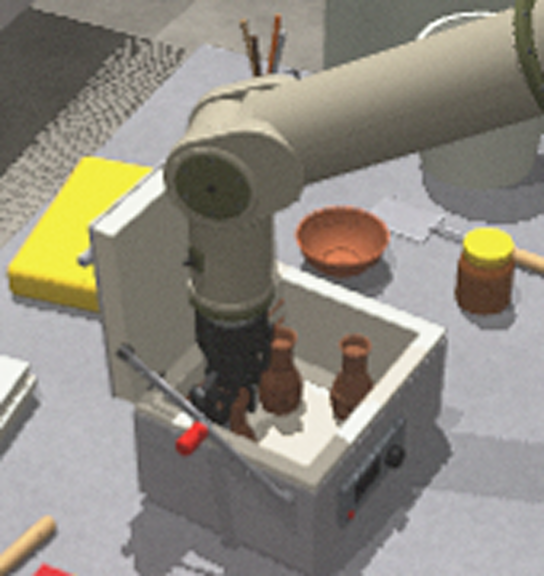

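Call:
drive_tool(increments=[[[0,1,3,0,0,0,0.6],[0,0,5,0,0,0,0.6],[0,0,7,0,0,0,0.6],[0,0,0,0,0,0,0.6]]])

```text
t: 49.7
ee_pos: [539.3, -59.1, 118.8]
tool_rot: [0.091, 3.138, -0.0]
ft_force: [0.2, 0.3, -0.1]
grip_width: 51.3
```

```bash
python3 snap.py w29
```

```text
[539.3 -59.1 118.8] [ 0.091  3.138 -0.   ]
```

View pics/w29.png

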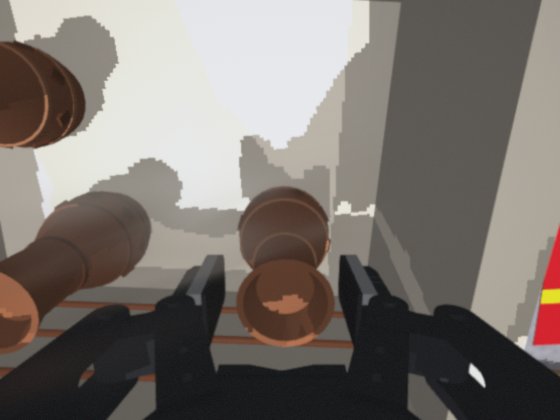

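Call:
drive_tool(increments=[[[0,0,20,0,0,0,0.6],[0,0,40,0,0,0,0.6],[0,0,40,0,0,0,0.6],[0,0,40,0,0,0,0.6],[0,0,40,0,0,0,0.7],[0,20,0,0,0,0,0.7],[-5,30,0,0,0,-0.12,0.7],[-7,30,0,0,0,-0.125,0.7],[-7,30,0,0,0,-0.125,0.7],[-7,30,0,0,0,-0.125,0.7],[-7,30,0,0,0,-0.125,0.7],[-7,30,0,0,0,-0.125,0.7],[-7,30,0,0,0,-0.125,0.7],[-7,30,0,0,0,-0.125,0.7],[-7,30,0,0,0,-0.125,0.7],[-7,30,0,0,0,-0.125,0.7],[-7,30,0,0,0,-0.125,0.7],[-7,30,0,0,0,-0.125,0.7],[-7,23,0,0,0,-0.125,0.7],[0,0,0,0,0,0,0.7]]])

```text
t: 51.75
ee_pos: [446.6, 347.4, 297.2]
tool_rot: [-2.334, -2.099, -0.0]
ft_force: [-0.4, -0.3, -0.4]
grip_width: 59.7
```

Call:
drive_tool(increments=[[[0,0,-20,0,0,0,0.7],[0,0,-30,0,0,0,0.7],[0,0,-30,0,0,0,0.7],[0,0,0,0,0,0,0.7],[0,0,0,0,0,0,0.7]]])

```text
t: 52.25
ee_pos: [449.6, 342.9, 217.7]
tool_rot: [-2.338, -2.099, 0.001]
ft_force: [0.5, 0.9, 0.0]
grip_width: 59.9
```

```bash
python3 snap.py w30; python3 -c "
from h import *
im=read_camera('side');cv2.imwrite('pics/s30.png',im[:,:,::-1])"
```

```text
[449.6 342.9 217.7] [-2.338e+00 -2.099e+00  1.000e-03]
```

View pics/w30.png

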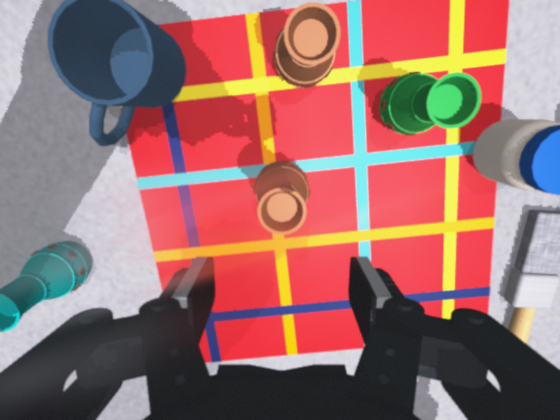

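View pics/s30.png

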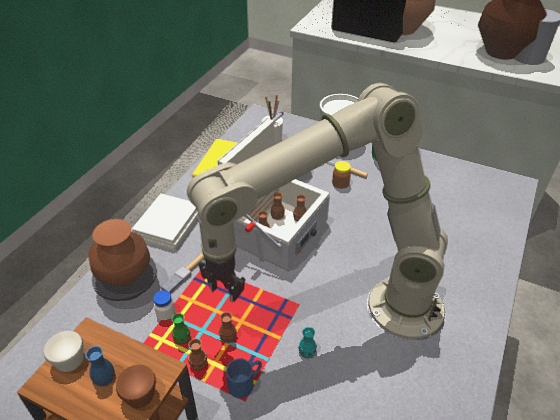

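Run:
```python
from h import *
import pickle; i=pickle.load(open('w30.pkl','rb'));np.set_printoptions(precision=1,suppress=True)
print(plane('wrist',[(282,211),(312,33)],100,i), get_obs()['ee_pos'])
```

```text
[[450.9 343.6 100. ]
 [482.5 459.  100. ]] [450.1 343.9 219.2]
```

Call:
drive_tool(increments=[[[0,0,-35,0,0,0,0.7],[0,0,-40,0,0,0,0.7],[0,0,-35,0,0,0,0.7],[0,0,-22,0,0,0,0.7],[0,0,-11,0,0,0,0.7],[0,0,0,0,0,0,0.7],[0,0,0,0,0,0,0.7],[0,0,0,0,0,0,0.0],[0,0,0,0,0,0,0.0],[0,0,0,0,0,0,0.0],[0,0,0,0,0,0,0.0],[0,0,0,0,0,0,0.0]]], grip_force=40)

```text
t: 53.55
ee_pos: [450.1, 344.1, 75.8]
tool_rot: [2.338, 2.098, 0.004]
ft_force: [-1.0, -0.0, 6.6]
grip_width: 29.8
```

Call:
drive_tool(increments=[[[0,0,20,0,0,0,0],[0,0,40,0,0,0,0],[0,0,40,0,0,0,0],[0,0,40,0,0,0,0],[0,0,40,0,0,0,0],[0,0,40,0,0,0,0],[5,-30,0,0,0,0,0],[5,-40,0,0,0,0,0],[5,-45,0,0,0,0,0],[0,-45,0,0,0,0,0],[0,-45,0,0,0,0,0],[0,-45,0,0,0,0,0],[0,-45,0,0,0,0,0],[0,-45,0,0,0,0,0],[0,-45,0,0,0,0,0],[0,-35,0,0,0,0,0],[0,-20,0,0,0,0,0],[0,-10,0,0,0,0,0],[0,0,0,0,0,0,0],[0,0,0,0,0,0,0]]])

```text
t: 55.55
ee_pos: [464.5, -105.0, 294.3]
tool_rot: [-2.336, -2.1, -0.001]
ft_force: [-0.2, 0.8, -1.0]
grip_width: 30.0
```

Call:
drive_tool(increments=[[[0,0,-30,0,0,0,0],[0,0,-30,0,0,0,0],[0,0,0,0,0,0,0],[0,0,0,0,0,0,0]]])

```text
t: 55.95
ee_pos: [464.5, -105.2, 234.9]
tool_rot: [-2.335, -2.1, 0.0]
ft_force: [-0.2, 0.1, -1.0]
grip_width: 29.8
```

```bash
python3 snap.py w31
```

```text
[ 464.5 -105.2  234.9] [-2.335 -2.1    0.   ]
```

View pics/w31.png

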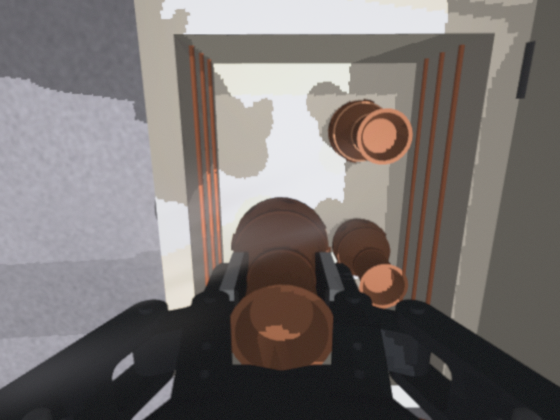

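Run:
```python
from h import *
import pickle; i=pickle.load(open('w31.pkl','rb'));np.set_printoptions(precision=1,suppress=True)
P=np.r_[plane('wrist',[(384,134),(382,286)],130,i),get_obs()['ee_pos'][None]]
c=np.array([494.5,-117.5]);a=-.108;R=np.array([[np.cos(a),-np.sin(a)],[np.sin(a),np.cos(a)]])
print(np.c_[P,(P[:,:2]-c)@R])
```

```text
[[ 537.8  -55.8  130.    36.4   66. ]
 [ 533.7 -165.9  130.    44.2  -43.9]
 [ 465.1 -105.6  235.7  -30.5    8.7]]
```

Call:
drive_tool(increments=[[[0,0,-30,0,0,0,0],[0,0,-35,0,0,0,0],[0,0,-25,0,0,0,0],[0,0,-18,0,0,0,0],[0,0,-10,0,0,0,0],[0,0,-6,0,0,0,0],[0,0,0,0,0,0,0],[0,0,0,0,0,0,0]]])

```text
t: 56.8
ee_pos: [465.2, -106.7, 111.4]
tool_rot: [2.337, 2.097, 0.001]
ft_force: [-0.5, 0.6, -0.6]
grip_width: 30.0
```

Call:
drive_tool(increments=[[[0,0,-2,0,0,0,0],[0,0,-1,0,0,0,0],[0,0,-1,0,0,0,0],[0,0,0,0,0,0,0],[0,0,0,0,0,0,0]]])

```text
t: 57.3
ee_pos: [464.4, -106.6, 106.3]
tool_rot: [-2.338, -2.098, -0.0]
ft_force: [0.3, 0.2, -1.9]
grip_width: 29.9
```

Call:
drive_tool(increments=[[[0,0,-0.7,0,0,0,0],[0,0,-0.5,0,0,0,0],[0,0,0,0,0,0,0],[0,0,0,0,0,0,0]]])

```text
t: 57.7
ee_pos: [464.8, -106.7, 105.8]
tool_rot: [2.337, 2.098, 0.001]
ft_force: [-2.5, 0.9, 6.6]
grip_width: 30.0
```

Release with the tool sinking as the pads swing back.

Call:
drive_tool(increments=[[[0,0,0,0,0,0,0.36],[0,0,-0.5,0,0,0,0.39],[0,0,-1,0,0,0,0.42],[0,0,-1,0,0,0,0.46],[0,0,-1,0,0,0,0.5],[0,0,-1,0,0,0,0.54],[0,0,-1,0,0,0,0.6],[0,0,0,0,0,0,0.6],[0,0,0,0,0,0,0.6]]])

```text
t: 58.6
ee_pos: [464.5, -106.5, 99.6]
tool_rot: [2.338, 2.098, 0.0]
ft_force: [1.2, -0.5, 0.2]
grip_width: 51.4
```

```bash
python3 snap.py w32
```

```text
[ 464.5 -106.5   99.6] [2.338 2.098 0.   ]
```

View pics/w32.png

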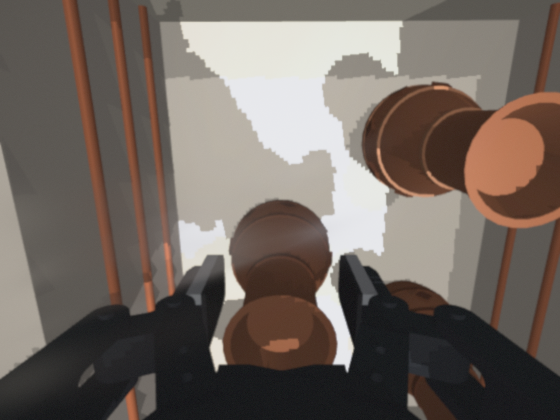

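Call:
drive_tool(increments=[[[0,0,10,0,0,0,0.6],[0,0,30,0,0,0,0.6],[0,0,40,0,0,0,0.6],[0,0,40,0,0,0,0.6],[0,0,40,0,0,0,0.6],[0,0,40,0,0,0,0.7],[0,30,0,0,0,0,0.7],[0,45,0,0,0,0.05,0.7],[0,45,0,0,0,0.05,0.7],[0,45,0,0,0,0.05,0.7],[0,45,0,0,0,0.05,0.7],[2,45,0,0,0,0.05,0.7],[2,45,0,0,0,0.05,0.7],[2,45,0,0,0,0.05,0.7],[2,45,0,0,0,0.05,0.7],[2,45,0,0,0,0.05,0.7],[2,45,0,0,0,0.05,0.7],[2,45,0,0,0,0.02,0.7],[2,40,0,0,0,0,0.7],[0,0,0,0,0,0,0.7]]])

```text
t: 60.65
ee_pos: [476.6, 463.9, 298.2]
tool_rot: [-1.707, -2.632, 0.002]
ft_force: [-0.4, 0.3, -0.6]
grip_width: 59.9
```

Call:
drive_tool(increments=[[[1,0,-30,0,0,0,0.7],[0,0,-30,0,0,0,0.7],[0,0,-20,0,0,0,0.7],[0,0,0,0,0,0,0.7],[0,0,0,0,0,0,0.7]]])

```text
t: 61.15
ee_pos: [481.7, 458.0, 220.6]
tool_rot: [1.721, 2.628, 0.0]
ft_force: [-0.8, -0.2, 0.3]
grip_width: 60.3
```

```bash
python3 snap.py w33; python3 -c "
from h import *
im=read_camera('side');cv2.imwrite('pics/s33.png',im[:,:,::-1])"
```

```text
[481.7 458.  220.6] [1.721 2.628 0.   ]
```

View pics/w33.png

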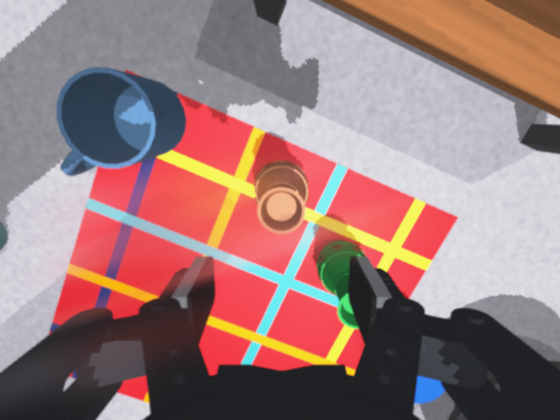

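View pics/s33.png

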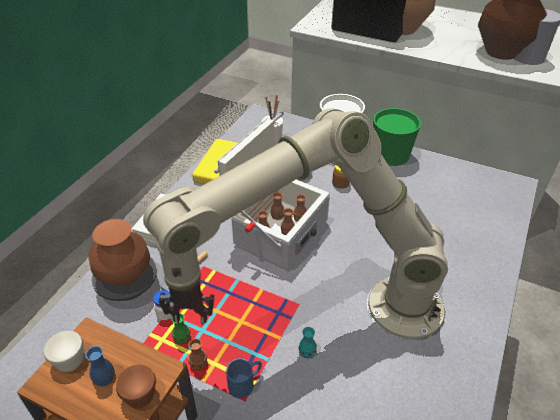

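Run:
```python
from h import *
import pickle; i=pickle.load(open('w33.pkl','rb'));np.set_printoptions(precision=1,suppress=True)
print(plane('wrist',[(282,209),(352,308)],100,i), get_obs()['ee_pos'])
```

```text
[[482.5 459.6 100. ]
 [567.6 406.1 100. ]] [481.9 458.8 221.8]
```

Call:
drive_tool(increments=[[[0,0,-35,0,0,0,0.7],[0,0,-40,0,0,0,0.7],[0,0,-35,0,0,0,0.7],[0,0,-22,0,0,0,0.7],[0,0,-13,0,0,0,0.7],[0,0,0,0,0,0,0.7],[0,0,0,0,0,0,0.7],[0,0,0,0,0,0,0.0],[0,0,0,0,0,0,0.0],[0,0,0,0,0,0,0.0],[0,0,0,0,0,0,0.0],[0,0,0,0,0,0,0.0]]], grip_force=40)

```text
t: 62.45
ee_pos: [481.8, 459.2, 76.3]
tool_rot: [1.72, 2.629, 0.004]
ft_force: [-0.8, 0.1, 6.9]
grip_width: 30.1
```

Call:
drive_tool(increments=[[[0,0,20,0,0,0,0],[0,0,40,0,0,0,0],[0,0,40,0,0,0,0],[0,0,40,0,0,0,0],[0,0,40,0,0,0,0],[0,0,40,0,0,0,0],[0,-27,0,0,0,0,0],[0,-40,0,0,0,0,0],[0,-45,0,0,0,0,0],[0,-45,0,0,0,0,0],[-2,-45,0,0,0,0,0],[-2,-45,0,0,0,0,0],[-2,-45,0,0,0,0,0],[-2,-45,0,0,0,0,0],[0,-45,0,0,0,0,0],[0,-45,0,0,0,0,0],[0,-35,0,0,0,0,0],[0,-20,0,0,0,0,0],[0,-10,0,0,0,0,0],[0,0,0,0,0,0,0]]])

```text
t: 64.45
ee_pos: [473.3, -34.4, 294.6]
tool_rot: [-1.723, -2.627, 0.0]
ft_force: [0.9, -0.1, -3.0]
grip_width: 29.7
```

Call:
drive_tool(increments=[[[0,0,-30,0,0,0,0],[0,0,-30,0,0,0,0],[0,0,0,0,0,0,0],[0,0,0,0,0,0,0]]])

```text
t: 64.85
ee_pos: [473.4, -32.0, 235.1]
tool_rot: [-1.716, -2.63, -0.0]
ft_force: [1.2, -0.3, 0.0]
grip_width: 30.1
```

```bash
python3 snap.py w34;  python3 -c "
from h import *
im=read_camera('side');crop(im,190,360,90,270,3.2,'s34.png')"
```

```text
[473.4 -32.  235.1] [-1.716 -2.63  -0.   ]
```

View pics/w34.png

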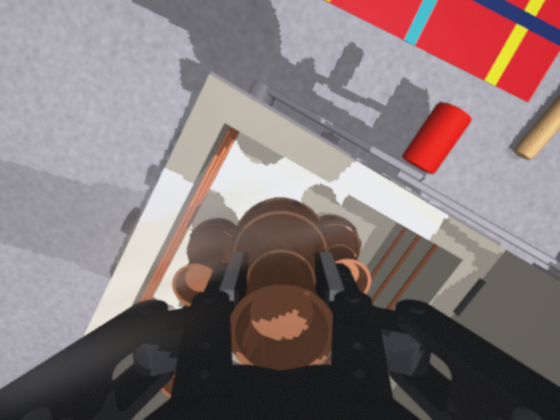

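View pics/s34.png

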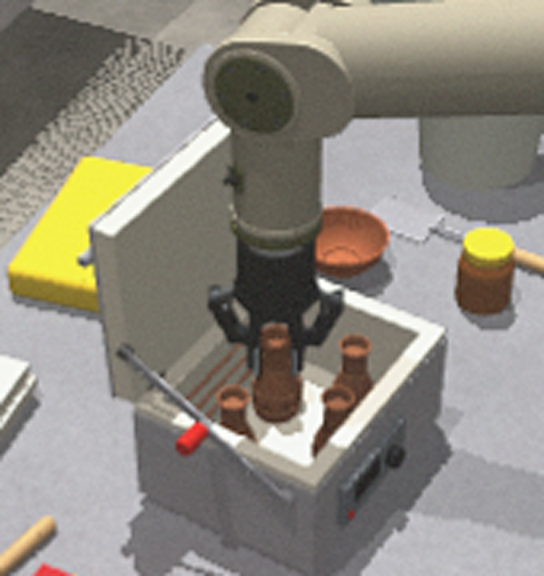

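Call:
drive_tool(increments=[[[0,0,-30,0,0,0,0],[0,0,-35,0,0,0,0],[0,0,-25,0,0,0,0],[0,0,-18,0,0,0,0],[0,0,-10,0,0,0,0],[0,0,-6,0,0,0,0],[0,0,0,0,0,0,0],[0,0,0,0,0,0,0]]])

```text
t: 65.75
ee_pos: [474.2, -33.5, 111.6]
tool_rot: [1.719, 2.628, 0.001]
ft_force: [-0.5, 0.0, -1.5]
grip_width: 29.9
```

Call:
drive_tool(increments=[[[0,0,-2,0,0,0,0],[0,0,-1,0,0,0,0],[0,0,0,0,0,0,0],[0,0,0,0,0,0,0]]])

```text
t: 66.15
ee_pos: [473.4, -33.6, 107.7]
tool_rot: [1.72, 2.629, 0.0]
ft_force: [-0.3, -0.0, -3.2]
grip_width: 29.7
```

Call:
drive_tool(increments=[[[0,0,-1,0,0,0,0],[0,0,-0.7,0,0,0,0],[0,0,0,0,0,0,0],[0,0,0,0,0,0,0]]])

```text
t: 66.55
ee_pos: [473.7, -33.7, 106.4]
tool_rot: [1.72, 2.628, 0.0]
ft_force: [-2.2, -0.4, 4.1]
grip_width: 30.0
```

Call:
drive_tool(increments=[[[0,0,0,0,0,0,0.36],[0,0,-0.5,0,0,0,0.39],[0,0,-1,0,0,0,0.42],[0,0,-1,0,0,0,0.46],[0,0,-1,0,0,0,0.5],[0,0,-1,0,0,0,0.54],[0,0,-1,0,0,0,0.58],[0,0,0,0,0,0,0.58],[0,0,0,0,0,0,0.58]]])

```text
t: 67.45
ee_pos: [473.4, -33.5, 100.4]
tool_rot: [-1.72, -2.629, -0.0]
ft_force: [-0.5, -0.4, -0.2]
grip_width: 49.3
```

```bash
python3 snap.py w35
```

```text
[473.4 -33.5 100.4] [-1.72  -2.629 -0.   ]
```

View pics/w35.png

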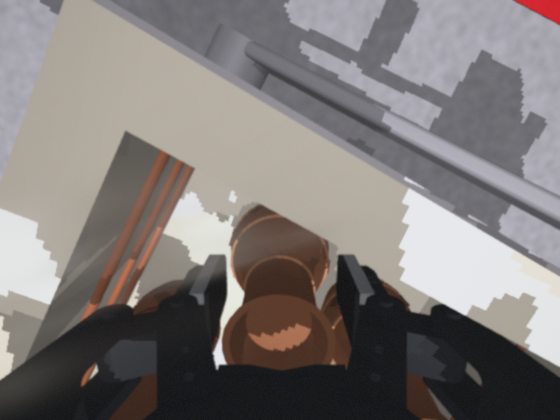

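Call:
drive_tool(increments=[[[0,0,10,0,0,0,0.58],[0,0,30,0,0,0,0.58],[0,0,40,0,0,0,0.58],[0,0,40,0,0,0,0.58],[0,0,40,0,0,0,0.58],[0,0,40,0,0,0,0.3],[0,0,0,0,0,0.13,0],[0,0,0,0,0,0.13,0],[0,0,0,0,0,0.13,0],[0,0,0,0,0,0.13,0],[0,0,0,0,0,0.13,0],[0,0,0,0,0,0.13,0],[0,0,0,0,0,0.13,0],[0,0,0,0,0,0.14,0],[10,0,0,0,0,0,0],[20,0,0,0,0,0,0],[20,0,0,0,0,0,0],[0,0,0,0,0,0,0],[0,0,0,0,0,0,0]]])

```text
t: 69.4
ee_pos: [523.7, -33.2, 300.2]
tool_rot: [-0.174, -3.136, -0.001]
ft_force: [-0.6, 0.2, 0.7]
grip_width: -0.1
```

```bash
python3 snap.py w36;  python3 -c "
from h import *
im=read_camera('side');crop(im,190,360,90,270,3.2,'s36.png')"
```

```text
[523.7 -33.2 300.2] [-1.740e-01 -3.136e+00 -1.000e-03]
```

View pics/w36.png

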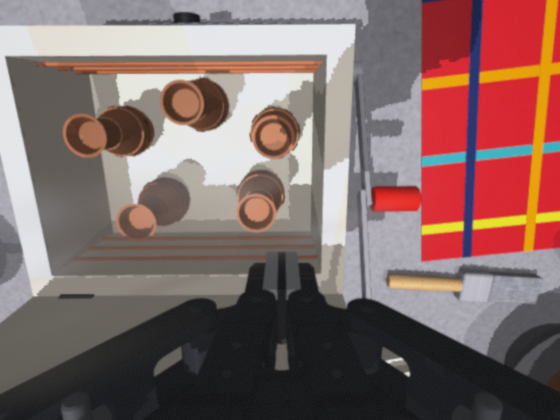

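View pics/s36.png

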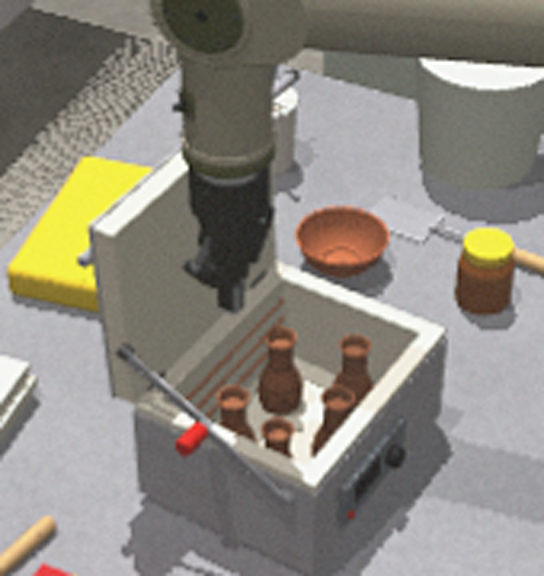

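Run:
```python
from h import *
import pickle; i=pickle.load(open('w36.pkl','rb'));np.set_printoptions(precision=1,suppress=True)
P=np.r_[plane('wrist',[(85,135),(184,102),(274,134),(137,222),(258,212)],130,i),plane('wrist',[(372,198),(421,199)],170,i)]
c=np.array([494.5,-117.5]);a=-.108;R=np.array([[np.cos(a),-np.sin(a)],[np.sin(a),np.cos(a)]])
L=(P[:,:2]-c)@R
print(np.c_[P,L])
for a in range(5):
  for b in range(a): print(a,b,np.hypot(*(L[a]-L[b])).round(1))
```

```text
[[ 454.6 -190.8  130.   -31.8  -77.2]
 [ 437.6 -103.4  130.   -58.1    7.9]
 [ 471.1  -33.1  130.   -32.3   81.4]
 [ 534.6 -165.   130.    44.9  -42.9]
 [ 537.4  -55.3  130.    35.9   66.5]
 [ 524.8   36.8  170.    13.5  156.7]
 [ 529.8   74.   170.    14.4  194.1]]
1 0 89.0
2 0 158.6
2 1 77.9
3 0 84.1
3 1 114.9
3 2 146.3
4 0 158.8
4 1 110.8
4 2 69.9
4 3 109.7
```

Run:
```python
from h import *
import pickle; i=pickle.load(open('w36.pkl','rb'));np.set_printoptions(precision=1,suppress=True)
for p in [(454.6,-190.8),(437.6,-103.4)]:
    print(proj('wrist',[(*p,130),(*p,63),(*p,45)],i))
im=cv2.imread('pics/w36.png')[:,:,::-1]; crop(im,20,340,50,260,2.4,'w36c.png')
```

```text
[[ 85.  135.1]
 [121.3 131.2]
 [128.8 130.4]]
[[184.  102. ]
 [202.3 104.3]
 [206.1 104.8]]
```

View pics/w36c.png

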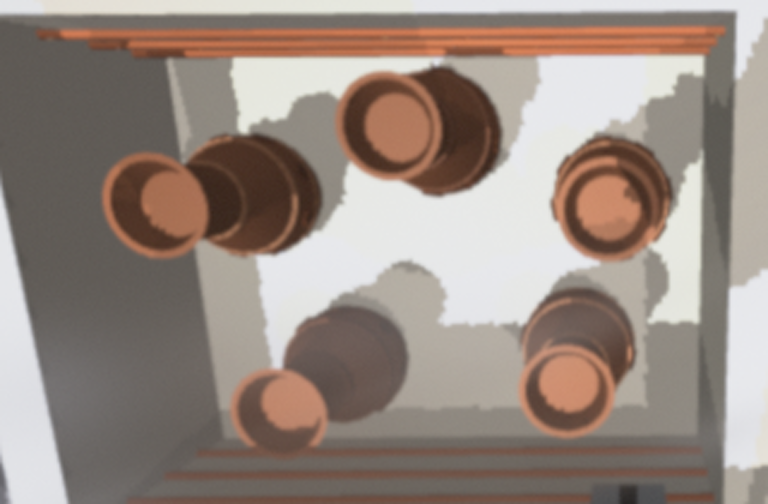

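Call:
drive_tool(increments=[[[0,20,0,0,0,0,0],[2,35,0,0,0,0,0],[2,35,0,0,0,0,0],[0,0,-25,0,0,0,0],[0,0,-30,0,0,0,0],[0,0,-25,0,0,0,0],[0,0,0,0,0,0,0],[0,0,0,0,0,0,0]]])

```text
t: 70.3
ee_pos: [527.2, 56.3, 221.2]
tool_rot: [0.172, 3.137, -0.001]
ft_force: [0.5, 0.5, 0.0]
grip_width: 0.1
```

```bash
python3 snap.py w37;  python3 -c "
from h import *
im=read_camera('side');crop(im,190,360,90,270,3.2,'s37.png')"
```

```text
[527.2  56.3 221.2] [ 1.720e-01  3.137e+00 -1.000e-03]
```

View pics/w37.png

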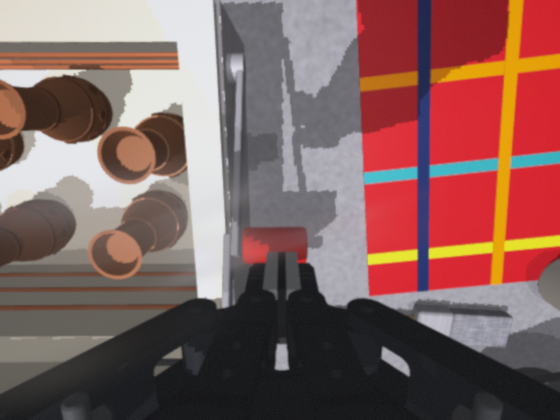

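View pics/s37.png

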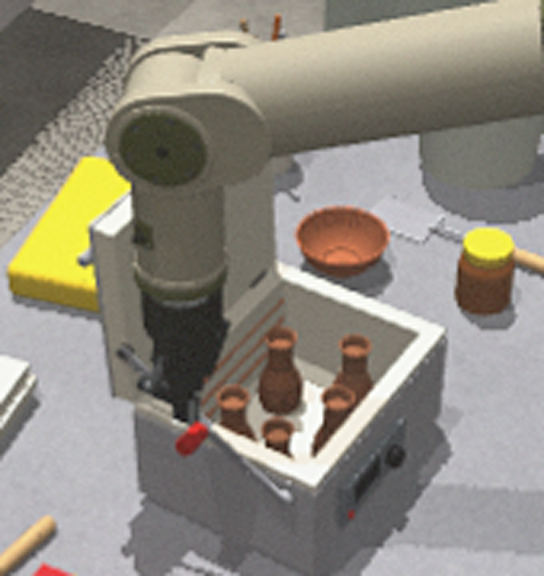

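Call:
drive_tool(increments=[[[0,0,-8,0,0,0,0],[0,0,-6,0,0,0,0],[0,0,-4,0,0,0,0],[1,0,-4,0,0,0,0],[1,0,-4,0,0,0,0],[0,0,0,0,0,0,0]]])

```text
t: 71.0
ee_pos: [531.0, 56.1, 195.1]
tool_rot: [0.172, 3.134, 0.0]
ft_force: [2.1, -0.4, 3.7]
grip_width: 0.4
```

Call:
drive_tool(increments=[[[1,0,-4,0,0,0,0],[1,0,-4,0,0,0,0],[1,0,-4,0,0,0,0],[1,0,-4,0,0,0,0],[1,0,-4,0,0,0,0],[0,0,0,0,0,0,0]]])

```text
t: 71.6
ee_pos: [536.1, 56.2, 175.3]
tool_rot: [0.172, 3.133, 0.001]
ft_force: [3.8, -1.4, 4.7]
grip_width: 0.0
```

Call:
drive_tool(increments=[[[1,0,-4,0,0,0,0],[1,0,-4,0,0,0,0],[1,0,-4,0,0,0,0],[0,0,-4,0,0,0,0],[0,0,-4,0,0,0,0],[0,0,-4,0,0,0,0],[0,0,0,0,0,0,0]]])

```text
t: 72.3
ee_pos: [539.5, 57.0, 153.7]
tool_rot: [0.168, 3.131, -0.002]
ft_force: [0.4, -3.4, 17.0]
grip_width: -0.4
```

```bash
python3 snap.py w38;  python3 -c "
from h import *
im=read_camera('side');crop(im,190,360,90,270,3.2,'s38.png')"
```

```text
[539.5  57.  153.7] [ 1.680e-01  3.131e+00 -2.000e-03]
```

View pics/w38.png

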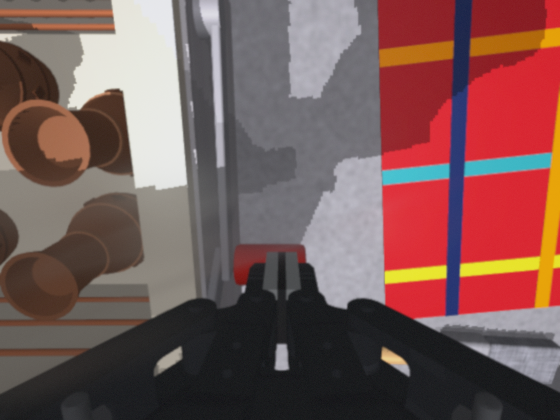

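View pics/s38.png

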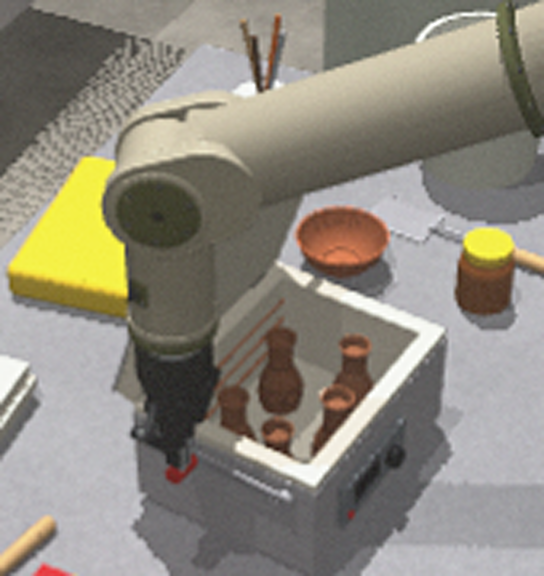

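Call:
drive_tool(increments=[[[0,2,4,0,0,0,0],[-3,2,5,0,0,0,0],[-10,3,5,0,0,0,0],[-15,0,5,0,0,0,0],[-20,0,10,0,0,0,0],[-20,0,20,0,0,0,0],[-20,0,30,0,0,0,0],[0,0,40,0,0,0,0],[0,0,40,0,0,0,0],[0,0,0,0,0,0,0]]])

```text
t: 73.4
ee_pos: [450.5, 64.4, 314.2]
tool_rot: [0.17, 3.129, -0.001]
ft_force: [-0.8, 0.3, -0.5]
grip_width: -0.3
```

```bash
python3 snap.py w39;  python3 -c "
from h import *
im=read_camera('side');crop(im,190,360,90,270,3.2,'s39.png');im=read_camera('scene');crop(im,150,330,150,290,4.4,'v39.png')"
```

```text
[450.5  64.4 314.2] [ 1.700e-01  3.129e+00 -1.000e-03]
```

View pics/v39.png

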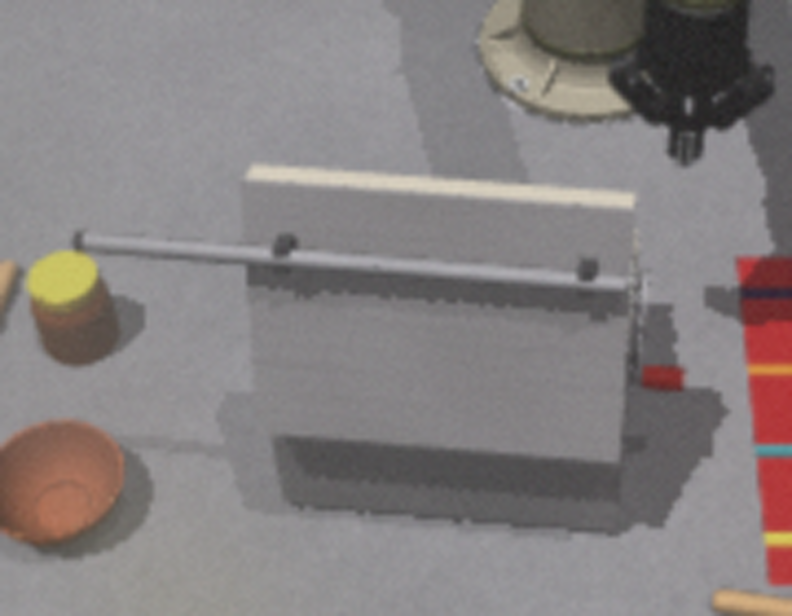

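View pics/s39.png

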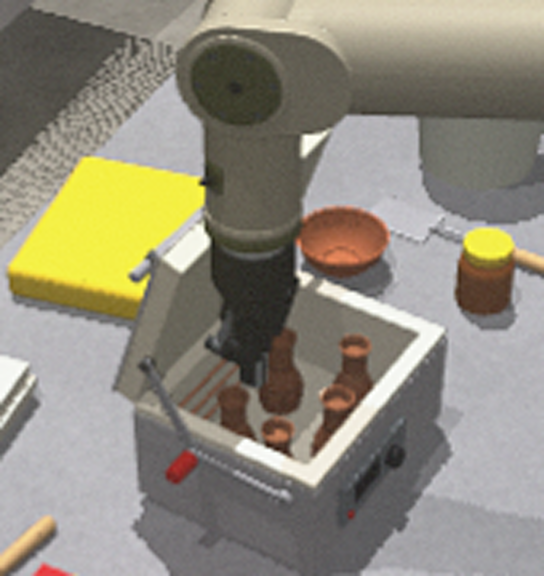

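Run:
```python
from h import *
np.set_printoptions(precision=1,suppress=True)
a=-.108;X=np.array([np.cos(a),np.sin(a),0]);Y=np.array([-np.sin(a),np.cos(a),0]);c0=np.array([494.5,-117.5,0])
def yplane(n,px,yl):
    c,d=ray(n,[px]);d=d[0];s=(yl-(c-c0)@Y)/(d@Y);p=c+s*d;return p,(p-c0)@X
for px,yl in [((80,240),-260),((247,256),-140)]:
    p=np.array(px)/4.4+[150,150]; P,xl=yplane('scene',p,yl);print(P,xl,'r',np.hypot(xl-110,P[2]-145),'ang',np.arctan2(110-xl,P[2]-145))
# arc candidates projected
for th in [0.2,.3,.4,.5,.6]:
    b=th-.29
    pt=c0+X*(110-176*np.sin(b))-260*Y+[0,0,145+176*np.cos(b)]
    pt2=c0+X*(110-176*np.sin(b))-140*Y+[0,0,145+176*np.cos(b)]
    print(th,(proj('scene',[pt,pt2])-[150,150])*4.4,pt)
```

```text
[ 555.4 -385.6  308.5] 89.39680510795573 r 164.75321897387946 ang 0.12538315048514842
[ 558.4 -265.2  293.5] 79.42642368883402 r 151.64620564411612 ang 0.20300264068542279
0.2 [[ 62.1 267.1]
 [227.7 280.5]] [ 591.6 -389.5  320.3]
0.3 [[ 69.  248. ]
 [233.1 261.2]] [ 574.1 -387.7  321. ]
0.4 [[ 76.2 230.9]
 [238.8 243.9]] [ 556.6 -385.8  319.9]
0.5 [[ 83.8 215.9]
 [244.6 228.7]] [ 539.4 -383.9  317.1]
0.6 [[ 91.5 203.2]
 [250.5 215.7]] [ 522.5 -382.1  312.6]
```

Call:
drive_tool(increments=[[[0,0,30,0,0,0,0.5],[0,0,40,0,0,0,0.5],[0,-10,40,0,0,-0.05,0.5],[0,-25,0,0,0,-0.12,0.5],[0,-30,0,0,0,-0.12,0.5],[0,-30,0,0,0,-0.12,0.5],[0,-30,0,0,0,-0.12,0.5],[0,-30,0,0,0,-0.12,0.5],[0,-30,0,0,0,-0.12,0.5],[0,-30,0,0,0,-0.12,0.5],[0,-30,0,0,0,-0.12,0.5],[8,-30,0,0,0,-0.12,0.5],[12,-30,0,0,0,-0.12,0.5],[14,-30,0,0,0,-0.12,0.5],[14,-30,0,0,0,-0.12,0.5],[14,-20,0,0,0,-0.08,0.5],[14,-10,0,0,0,0,0.5],[14,0,0,0,0,0,0.5],[0,0,0,0,0,0,0.5],[0,0,0,0,0,0,0.5]]])

```text
t: 75.55
ee_pos: [539.3, -331.0, 417.5]
tool_rot: [-2.334, -2.098, 0.001]
ft_force: [-0.0, -0.5, -0.1]
grip_width: 42.8
```

```bash
python3 snap.py w40;  python3 -c "
from h import *
im=read_camera('side');crop(im,190,360,90,270,3.2,'s40.png')"
```

```text
[ 539.3 -331.   417.5] [-2.334e+00 -2.098e+00  1.000e-03]
```

View pics/w40.png

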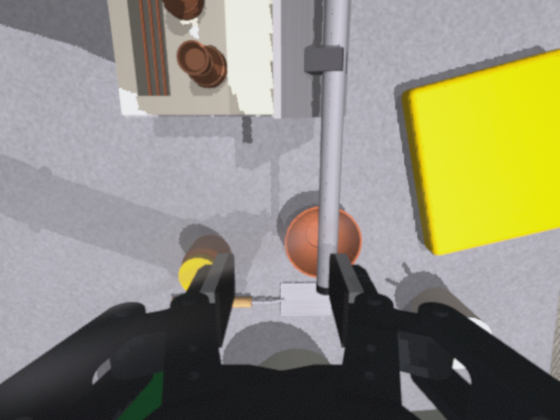

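View pics/s40.png

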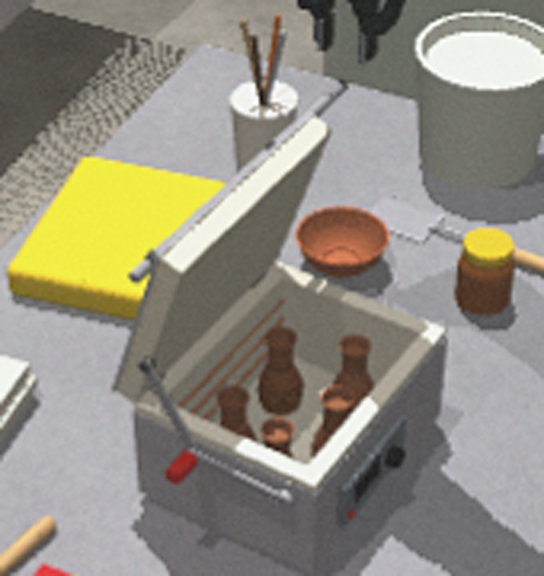

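Run:
```python
from h import *
import pickle; i=pickle.load(open('w40.pkl','rb'));np.set_printoptions(precision=1,suppress=True)
print(tri('scene',(168.2,204.5),'side',(298.1,117.2)))
for z in (310,320): print(plane('wrist',[(324,290),(331,170),(335,80)],z,i))
a=-.108;X=np.array([np.cos(a),np.sin(a),0]);Y=np.array([-np.sin(a),np.cos(a),0]);c0=np.array([494.5,-117.5,0])
def yplane(n,px,yl,info=None):
    c,d=ray(n,[px],info);d=d[0];s=(yl-(c-c0)@Y)/(d@Y);p=c+s*d;return p,(p-c0)@X
print(yplane('wrist',(324,290),-260,i)); print(yplane('side',(298.1,117.2),-260))
```

```text
(array([ 558.9, -385. ,  315.1]), np.float64(4.274946675881991))
[[ 565.6 -391.9  310. ]
 [ 576.9 -301.9  310. ]
 [ 583.2 -245.   310. ]]
[[ 564.8 -386.2  320. ]
 [ 575.6 -300.1  320. ]
 [ 581.7 -245.7  320. ]]
(array([ 564.9, -386.7,  319.3]), np.float64(98.96103265061244))
(array([ 557.7, -385.9,  316.8]), np.float64(91.77277400698406))
```

Call:
drive_tool(increments=[[[15,-2,0,0,0,0,0.5],[16,-2,0,0,0,0,0.5],[0,0,-20,0,0,0,0.5],[0,0,-20,0,0,0,0.5],[0,0,0,0,0,0,0.5],[0,0,0,0,0,0,0.5]]])

```text
t: 76.25
ee_pos: [569.7, -335.7, 380.1]
tool_rot: [-2.338, -2.098, 0.001]
ft_force: [0.1, -0.8, 0.1]
grip_width: 42.5
```

```bash
python3 snap.py w41
```

```text
[ 569.7 -335.7  380.1] [-2.338e+00 -2.098e+00  1.000e-03]
```

View pics/w41.png

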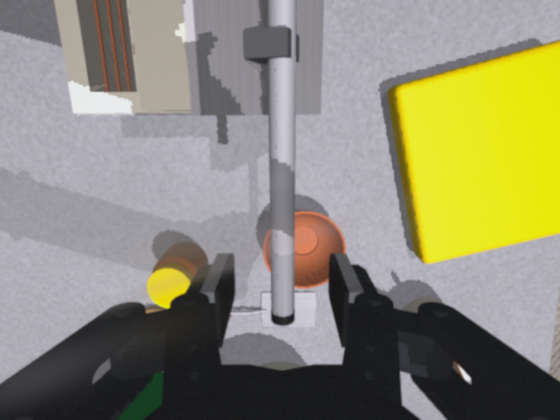

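Call:
drive_tool(increments=[[[0,0,-20,0,0,0,0.5],[0,0,-20,0,0,0,0.5],[0,0,-12,0,0,0,0.5],[0,0,-5,0,0,0,0.5],[0,0,0,0,0,0,0.5],[0,0,0,0,0,0,0.2],[0,0,0,0,0,0,0],[0,0,0,0,0,0,0],[0,0,0,0,0,0,0],[0,0,0,0,0,0,0]]], grip_force=50)

```text
t: 77.3
ee_pos: [570.6, -335.7, 323.7]
tool_rot: [2.337, 2.097, 0.001]
ft_force: [-1.6, 0.4, 5.8]
grip_width: 12.4
```

```bash
python3 snap.py w42; python3 -c "
from h import *
im=read_camera('side');crop(im,190,360,90,270,3.2,'s42.png')"
```

```text
[ 570.6 -335.7  323.7] [2.337e+00 2.097e+00 1.000e-03]
```

View pics/w42.png

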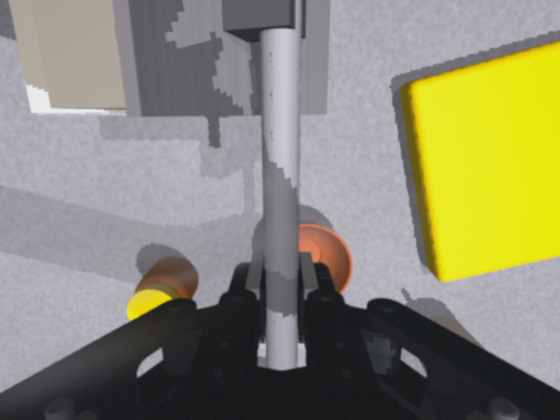

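View pics/s42.png

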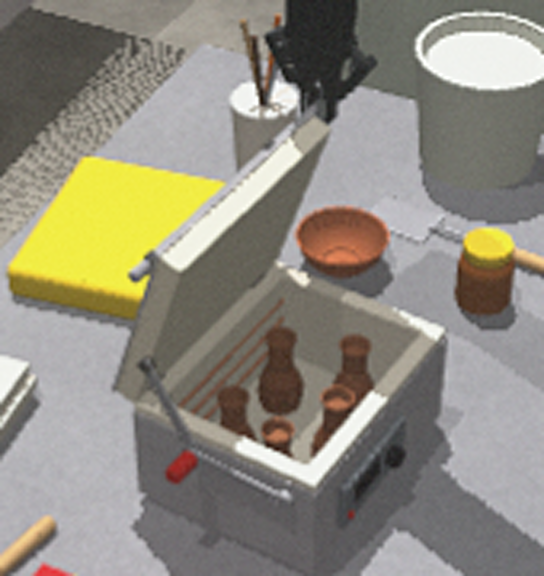

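Run:
```python
import numpy as np
bs=np.linspace(0.0614,1.311,57)
x=110-176*np.sin(bs);z=145+176*np.cos(bs)
W=np.c_[x*.994,-.108*x,z]
W=np.round((W-W[0])*2)/2
D=np.diff(W,axis=0)
for k in range(0,56,14): print([[float(v) for v in r]+[0,0,0,0] for r in D[k:k+14]], W[min(k+14,56)]+[570.6,-335.7,323.7])
```

```text
[[-4.0, 0.5, -0.5, 0, 0, 0, 0], [-4.0, 0.5, 0.0, 0, 0, 0, 0], [-3.5, 0.5, -0.5, 0, 0, 0, 0], [-4.0, 0.0, -0.5, 0, 0, 0, 0], [-4.0, 0.5, -1.0, 0, 0, 0, 0], [-3.5, 0.5, -0.5, 0, 0, 0, 0], [-4.0, 0.5, -1.0, 0, 0, 0, 0], [-4.0, 0.5, -0.5, 0, 0, 0, 0], [-3.5, 0.5, -1.0, 0, 0, 0, 0], [-4.0, 0.0, -1.0, 0, 0, 0, 0], [-3.5, 0.5, -1.5, 0, 0, 0, 0], [-4.0, 0.5, -1.0, 0, 0, 0, 0], [-3.5, 0.5, -1.5, 0, 0, 0, 0], [-3.5, 0.5, -1.5, 0, 0, 0, 0]] [ 517.6 -329.7  311.7]
[[-4.0, 0.0, -1.5, 0, 0, 0, 0], [-3.5, 0.5, -1.5, 0, 0, 0, 0], [-3.5, 0.5, -1.5, 0, 0, 0, 0], [-3.5, 0.5, -1.5, 0, 0, 0, 0], [-3.5, 0.0, -2.0, 0, 0, 0, 0], [-3.5, 0.5, -2.0, 0, 0, 0, 0], [-3.0, 0.5, -2.0, 0, 0, 0, 0], [-3.5, 0.5, -2.0, 0, 0, 0, 0], [-3.5, 0.0, -2.0, 0, 0, 0, 0], [-3.0, 0.5, -2.0, 0, 0, 0, 0], [-3.5, 0.5, -2.5, 0, 0, 0, 0], [-3.0, 0.0, -2.0, 0, 0, 0, 0], [-3.0, 0.5, -2.5, 0, 0, 0, 0], [-3.0, 0.5, -2.5, 0, 0, 0, 0]] [ 470.6 -324.7  284.2]
[[-3.0, 0.0, -2.5, 0, 0, 0, 0], [-3.0, 0.5, -2.5, 0, 0, 0, 0], [-3.0, 0.5, -3.0, 0, 0, 0, 0], [-2.5, 0.0, -2.5, 0, 0, 0, 0], [-3.0, 0.5, -3.0, 0, 0, 0, 0], [-2.5, 0.0, -2.5, 0, 0, 0, 0], [-3.0, 0.5, -3.0, 0, 0, 0, 0], [-2.5, 0.5, -3.0, 0, 0, 0, 0], [-2.5, 0.0, -3.0, 0, 0, 0, 0], [-2.5, 0.5, -3.0, 0, 0, 0, 0], [-2.0, 0.0, -3.0, 0, 0, 0, 0], [-2.5, 0.5, -3.5, 0, 0, 0, 0], [-2.0, 0.0, -3.0, 0, 0, 0, 0], [-2.5, 0.5, -3.5, 0, 0, 0, 0]] [ 434.1 -320.7  243.2]
[[-2.0, 0.0, -3.0, 0, 0, 0, 0], [-2.0, 0.5, -3.5, 0, 0, 0, 0], [-2.0, 0.0, -3.5, 0, 0, 0, 0], [-1.5, 0.0, -3.5, 0, 0, 0, 0], [-2.0, 0.5, -3.5, 0, 0, 0, 0], [-1.5, 0.0, -3.5, 0, 0, 0, 0], [-2.0, 0.0, -3.5, 0, 0, 0, 0], [-1.5, 0.5, -3.5, 0, 0, 0, 0], [-1.5, 0.0, -4.0, 0, 0, 0, 0], [-1.0, 0.0, -3.5, 0, 0, 0, 0], [-1.5, 0.5, -3.5, 0, 0, 0, 0], [-1.0, 0.0, -4.0, 0, 0, 0, 0], [-1.5, 0.0, -3.5, 0, 0, 0, 0], [-1.0, 0.0, -4.0, 0, 0, 0, 0]] [ 412.1 -318.7  193.2]
```

Call:
drive_tool(increments=[[[-4,0.5,-0.5,0,0,0,0],[-4,0.5,0,0,0,0,0],[-3.5,0.5,-0.5,0,0,0,0],[-4,0,-0.5,0,0,0,0],[-4,0.5,-1,0,0,0,0],[-3.5,0.5,-0.5,0,0,0,0],[-4,0.5,-1,0,0,0,0]]])

```text
t: 78.1
ee_pos: [543.5, -332.8, 319.2]
tool_rot: [2.337, 2.097, 0.001]
ft_force: [0.2, -1.1, 7.0]
grip_width: 11.9
```

Call:
drive_tool(increments=[[[-4,0.5,-0.5,0,0,0,0],[-3.5,0.5,-1,0,0,0,0],[-4,0,-1,0,0,0,0],[-3.5,0.5,-1.5,0,0,0,0],[-4,0.5,-1,0,0,0,0],[-3.5,0.5,-1.5,0,0,0,0],[-3.5,0.5,-1.5,0,0,0,0]]])

```text
t: 78.8
ee_pos: [516.9, -330.0, 310.7]
tool_rot: [2.338, 2.097, -0.001]
ft_force: [-1.9, -0.8, 9.1]
grip_width: 12.3
```

```bash
python3 -c "
from h import *
im=read_camera('side');crop(im,190,360,90,270,3.2,'s43.png')"
```

```text
(no output)
```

View pics/s43.png

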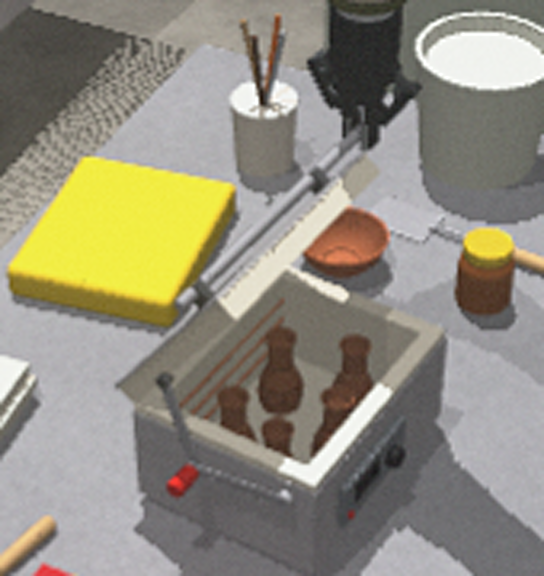

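Lid follows, all five vases standing, knee folding. Continue.

Call:
drive_tool(increments=[[[-4,0,-1.5,0,0,0,0],[-3.5,0.5,-1.5,0,0,0,0],[-3.5,0.5,-1.5,0,0,0,0],[-3.5,0.5,-1.5,0,0,0,0],[-3.5,0,-2,0,0,0,0],[-3.5,0.5,-2,0,0,0,0],[-3,0.5,-2,0,0,0,0],[-3.5,0.5,-2,0,0,0,0],[-3.5,0,-2,0,0,0,0],[-3,0.5,-2,0,0,0,0],[-3.5,0.5,-2.5,0,0,0,0],[-3,0,-2,0,0,0,0],[-3,0.5,-2.5,0,0,0,0],[-3,0.5,-2.5,0,0,0,0]]])

```text
t: 80.25
ee_pos: [469.7, -324.8, 282.6]
tool_rot: [-2.338, -2.098, 0.001]
ft_force: [-2.5, -5.8, 2.4]
grip_width: 12.2
```

Call:
drive_tool(increments=[[[-3,0,-2.5,0,0,0,0],[-3,0.5,-2.5,0,0,0,0],[-3,0.5,-3,0,0,0,0],[-2.5,0,-2.5,0,0,0,0],[-3,0.5,-3,0,0,0,0],[-2.5,0,-2.5,0,0,0,0],[-3,0.5,-3,0,0,0,0]]])

```text
t: 80.95
ee_pos: [450.5, -322.9, 263.4]
tool_rot: [2.338, 2.098, 0.001]
ft_force: [3.1, -6.9, 2.1]
grip_width: 12.4
```

Call:
drive_tool(increments=[[[-2.5,0.5,-3,0,0,0,0],[-2.5,0,-3,0,0,0,0],[-2.5,0,-3,0,0,0,0],[-2,0,-3,0,0,0,0],[-2.5,0,-3.5,0,0,0,0],[-2,0,-3,0,0,0,0],[-2.5,0.5,-3.5,0,0,0,0]]])

```text
t: 81.65
ee_pos: [434.0, -321.0, 241.4]
tool_rot: [-2.337, -2.099, -0.001]
ft_force: [2.5, -2.0, -1.5]
grip_width: 12.4
```

```bash
python3 -c "
from h import *
im=read_camera('side');crop(im,190,360,90,270,3.2,'s44.png')"
```

```text
(no output)
```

View pics/s44.png

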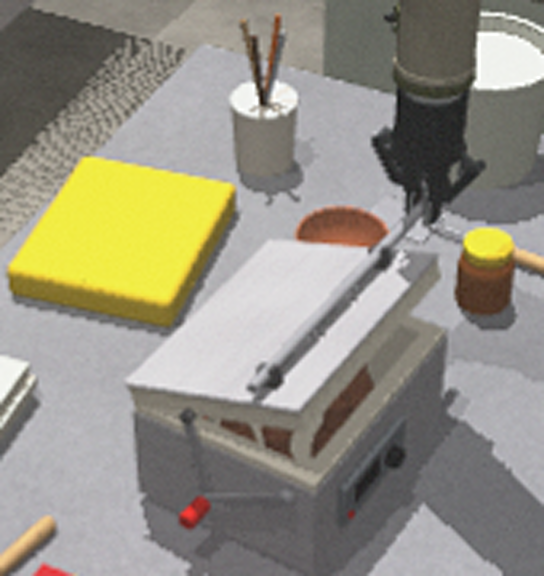

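Call:
drive_tool(increments=[[[-2,0,-3,0,0,0,0],[-2,0.5,-3.5,0,0,0,0],[-2,0,-3.5,0,0,0,0],[-1.5,0,-3.5,0,0,0,0],[-2,0.5,-3.5,0,0,0,0],[-1.5,0,-3.5,0,0,0,0],[-2,0,-3.5,0,0,0,0],[-1.5,0.5,-3.5,0,0,0,0],[-1.5,0,-3.5,0,0,0,0]]])

```text
t: 82.6
ee_pos: [417.9, -319.5, 210.5]
tool_rot: [-2.337, -2.099, -0.001]
ft_force: [0.8, 5.1, 0.4]
grip_width: 12.2
```

Call:
drive_tool(increments=[[[-1,0,-2,0,0,0,0],[-1,0,-2,0,0,0,0],[-1,0,-2,0,0,0,0],[-0.5,0,-2,0,0,0,0],[-0.5,0,-2,0,0,0,0],[-0.5,0,-2,0,0,0,0],[0,0,0,0,0,0,0]]])

```text
t: 83.3
ee_pos: [413.5, -319.1, 198.1]
tool_rot: [-2.336, -2.098, -0.001]
ft_force: [2.4, 5.2, -2.9]
grip_width: 12.1
```

Call:
drive_tool(increments=[[[-0.5,0,-1.5,0,0,0,0],[-0.5,0,-1.5,0,0,0,0],[0,0,-1,0,0,0,0],[0,0,0,0,0,0,0]]])

```text
t: 83.7
ee_pos: [412.3, -319.0, 194.1]
tool_rot: [-2.336, -2.098, -0.001]
ft_force: [1.6, 6.1, -2.3]
grip_width: 12.7
```

Call:
drive_tool(increments=[[[0,0,-1,0,0,0,0],[0,0,-1,0,0,0,0],[0,0,0,0,0,0,0]]])

```text
t: 84.0
ee_pos: [411.8, -319.0, 192.0]
tool_rot: [-2.335, -2.097, -0.0]
ft_force: [-1.0, 6.3, -0.6]
grip_width: 12.4
```

Call:
drive_tool(increments=[[[0,0,-1,0,0,0,0],[0,0,-1,0,0,0,0],[0,0,0,0,0,0,0]]])

```text
t: 84.3
ee_pos: [411.4, -319.0, 190.6]
tool_rot: [-2.335, -2.097, 0.001]
ft_force: [-4.5, 8.6, 4.6]
grip_width: 12.2
```

```bash
python3 -c "
from h import *
im=read_camera('side');crop(im,190,360,90,270,3.2,'s45.png')"
```

```text
(no output)
```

View pics/s45.png

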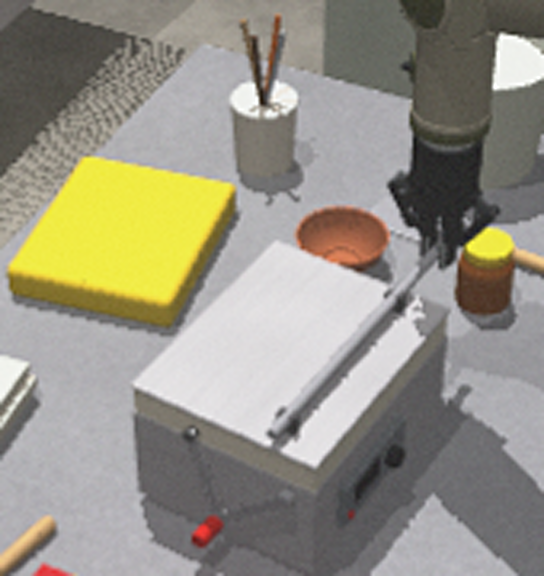

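Call:
drive_tool(increments=[[[0,0,-1,0,0,0,0],[0,0,-0.5,0,0,0,0],[0,0,0,0,0,0,0]]])

```text
t: 84.65
ee_pos: [411.4, -319.0, 190.1]
tool_rot: [-2.336, -2.097, 0.001]
ft_force: [-8.0, 11.7, 11.7]
grip_width: 12.2
```

Call:
drive_tool(increments=[[[0,0,0.5,0,0,0,0.2],[0,0,0,0,0,0,0.3],[0,0,0,0,0,0,0.5],[0,0,0,0,0,0,0.5],[0,0,0,0,0,0,0.5]]])

```text
t: 85.15
ee_pos: [412.3, -320.3, 189.8]
tool_rot: [-2.338, -2.098, 0.0]
ft_force: [-0.3, -0.6, 0.0]
grip_width: 42.5
```

```bash
python3 snap.py w46
```

```text
[ 412.3 -320.3  189.8] [-2.338 -2.098  0.   ]
```

View pics/w46.png

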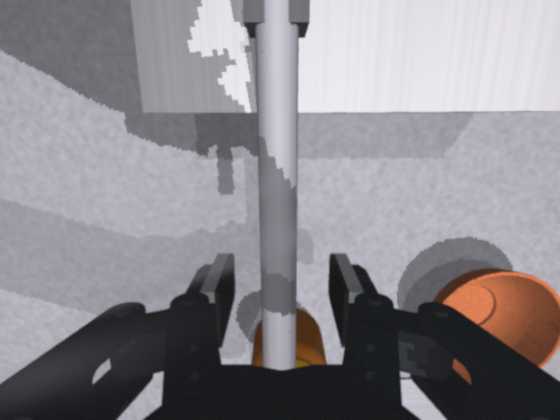

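Clear of the bar; rise straight up and check.

Call:
drive_tool(increments=[[[0,0,15,0,0,0,0.5],[0,0,30,0,0,0,0.5],[0,0,40,0,0,0,0.5],[0,0,40,0,0,0,0.5],[0,0,40,0,0,0,0.5],[0,-20,20,0,0,0,0.5],[0,-30,0,0,0,0,0.5],[0,-30,0,0,0,0,0.5],[0,0,0,0,0,0,0.5],[0,0,0,0,0,0,0.5]]])

```text
t: 86.2
ee_pos: [412.2, -400.4, 374.2]
tool_rot: [-2.338, -2.096, -0.001]
ft_force: [0.7, 0.8, -0.2]
grip_width: 42.4
```

```bash
python3 -c "
from h import *
cv2.imwrite('pics/s47.png',read_camera('side')[:,:,::-1]);cv2.imwrite('pics/v47.png',read_camera('scene')[:,:,::-1])
im=cv2.imread('pics/s47.png')[:,:,::-1];crop(im,190,360,130,280,4,'s47c.png')"
```

```text
(no output)
```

View pics/s47.png

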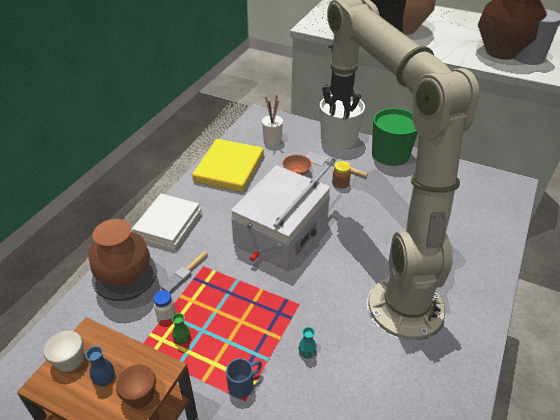

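View pics/s47c.png

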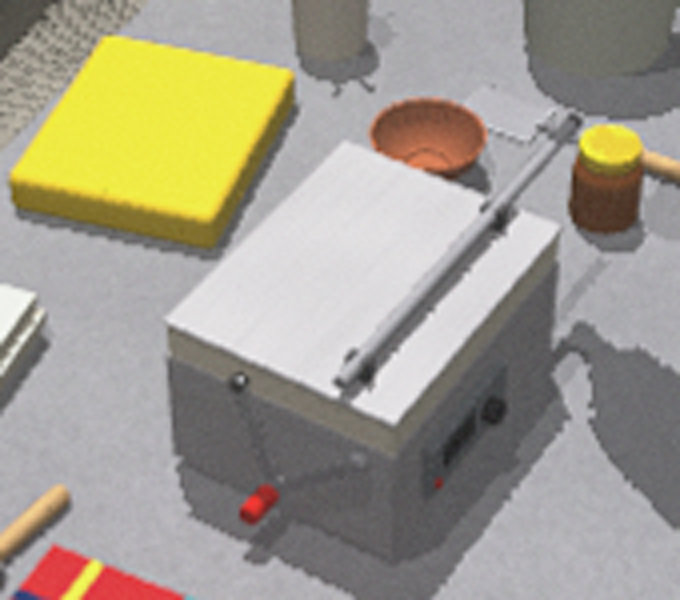

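View pics/v47.png

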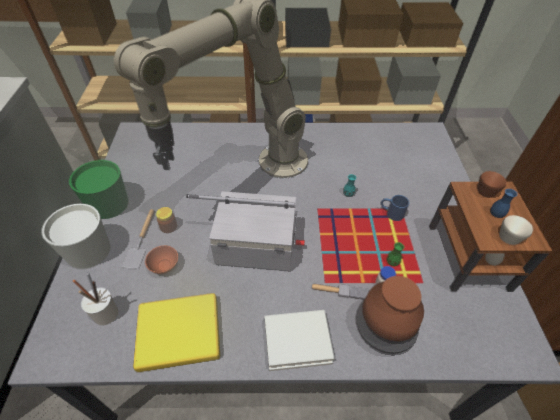

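```bash
python3 -c "
from h import *
print(tri('side',(190+397/4,130+428/4),'scene',proj('scene',[(396,34,170)])[0]), proj('side',[(400.2,33.5,170),(400.2,33.5,145)])*1)
print((190+397/4,130+428/4),(190+395/4,130+455/4)); close_job()"
```

```text
(array([392.63431976,  34.54159655, 165.9744179 ]), np.float64(0.6993882008785955)) [[287.33564906 235.07321678]
 [287.20504074 240.51466567]]
(289.25, 237.0) (288.75, 243.75)
the job is handed in; nothing more can be done
```

The job is handed in: all five brown vases that were present are standing in the kiln, the stay was broken while the lid was up, and the lid was lowered by its bar until shut. It took about 86 of the 210 s.

**Vases:** The last wrist view before I pushed the knee showed all five upright, with centres at least 70 mm apart, so none touching. I did not re-measure them after that. Side views as the lid came down, until it hid them, still showed them standing.
- The second vase toppled as I let go of it, because the gripper pads caught its rim. I lifted it out, stood it up on the mat and placed it again.
- The first vase I placed ended up about 13 mm from where I let it go.
- One front vase moved about 28 mm towards the front wall after I set it down. I left it there because it was upright and clear of the wall. Its centre is 58 mm from the floor centre, just inside the 60 mm limit.

**Stay:** I pushed the red knob down about 49 mm while the lid was still up. The wrist force briefly reached 17 N at the end of that push, perhaps from the lid leaning against the gripper.

**Lid:** I held the bar the whole way down. The resistance rose to 11.7 N at the bottom, and after release the lid looked flush in both fixed views. The bar was held about 3 mm below the stated shut height. The projected check of the lid's front corner was off by about 3 pixels, close to the side camera's usual error.

The look-alikes, mug, jars, bowl, brush and spatula are where they started.

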